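# Clamp a cell-plate stack in the cam press

## Robot

A 7-joint arm with a two-finger parallel gripper is mounted at the origin on the work surface. World frame = base frame: x ahead of the robot, y to its left, z up, the work surface at z = 0. Lengths are in m, angles in rad, forces in N, time in s.
With the tool pointing down it reaches from about 0.4 to 0.75 m from the base axis. Payload 19.5 kg.
Tool frame: the origin (TCP) lies at the very end of the fingers, on their centre line; the grasp point (between the pads) lies 19 mm behind it; z points along the fingers, x is the direction in which the jaws open and shut, and the axes are right-handed (so a half turn about z gives the same grasp; the last joint's range is limited). The gripper opens to 85 mm and grips with 20 to 120 N. Pads are 22 mm wide; open, the fingers measure 114 mm over their backs; the gripper's body (76 mm by 85 mm) begins 54 mm behind the grasp point. The pads swing forward as they close: fully open they stand 13 mm farther back than shut.
Start: joints at [-0.042, 0.707, -0.028, 1.485, 0.022, 0.951, -0.075], TCP at [0.575, 0, 0.231] pointing down, gripper open.
Joint ranges: [-2.71, 2.71], [-0.32, 2.16], [-1.57, 1.52], [0, 2.45], [-1.46, 4.6], [0, 2.02], [-2.83, 2.83]. Speed limits (rad/s): [1.89, 1.89, 2.57, 2.57, 3.01, 3.01, 3.01].

## Interface

Orientations are given as a unit quaternion [x, y, z, w].
In Python, from workcell import bot gives the robot as it stands.
- The arm moves only by the shell command python3 -m pendant 'ROWS' [OPENING] [FORCE]. ROWS is JSON, a list of rows, each a list of 6 numbers: the shift along the tool's x, y, z in m, then the turn, a rotation vector about the tool's x, y, z in rad. In form: [[x, y, z, ax, ay, az], ...]. A call has 1 to 10 rows; each row shifts and turns the pose as measured when the row begins, along the tool's axes as they then stand; what a row does not reach is not made up. A row lasts 1/12 s, in which the tool goes at most 41.7 mm and 7.16 degrees, less where a joint would pass 70% of its speed; a pose out of reach is approached as far as the arm can. A call with a gripper value outside its range is refused whole. OPENING is the closure, from 0 (fully open) to 1 (shut), set as the call begins (- or left out, the last holds). The fingers move at their own pace and stop on an object; FORCE is the grip in N (left out, the last holds). Time passes only in rows, so rows that do not move let the fingers close. It gives the time, the measured TCP pose, the force and the opening at its end, in the units of the state.
- bot.observe(): the state, without advancing time (a new reading comes with each control period).
- bot.snapshot(name): name is "scene" or "side" or "wrist"; returns a dict with "img" (400x640x3 uint8, blue, green, red), "z_map" (400x640 float32, m along the optical axis (not along the pixel's ray), 0 where there is no reading), "camera_matrix" (3x3 intrinsics, pixels), "origin" and "rotation" of the camera in the world. Camera axes: x right, y up, looking along -z (the intrinsics and any distortion apply to the point x, -y, -z); pixel columns grow to the right and rows downward; lengths in m; the calibration is good to about 2 mm. A picture is of the moment at which its call begins.
- bot.close_job(): hands the job in, once; it reports no verdict.
The state is a dict: "time_s": time; "joint_positions": joint angles; "dq": joint speeds; "tau": joint torques, N m; "eef_pos": TCP position; "tool_rot": TCP orientation; "wrist_force": force on the tool from outside, world axes, zero at the start; "moment": the same for the moment, N m; "finger_gap": finger opening in m.
Only numpy, scipy, OpenCV 4.12 (cv2) and the standard library are available. Lean on these libraries where they do the work, as an engineer would, in place of code of your own. Each camera call takes 0.05 s, during which the arm holds its last target.

## Task

Lay all the loose grey cell plates flat on one another in the carrier's pocket while it is out at the loading end, then slide the carrier along its track under the bridge until it is fully home. With the cam lever still up, turn the wing nut until the pressure pad just meets the top plate, then flip the lever fully over to lock the stack firmly but not crushingly. Leave the glassware and other things around it standing where they are.

Things in the scene. Friction and masses are not known exactly. Their poses are not given: they have to be found in the camera images.
- plate0: grey plastic cell plate, 44 x 90 x 7 mm (x, y, z), dark window and two ports seen on both faces; starts flat on the table; origin at the centre of its underside, z up through the plate, y along its length. All plates are alike; None when absent.
- plate1: grey plastic cell plate, 44 x 90 x 7 mm (x, y, z), dark window and two ports seen on both faces; starts flat on the table; origin at the centre of its underside, z up through the plate, y along its length. All plates are alike; None when absent.
- plate2: grey plastic cell plate, 44 x 90 x 7 mm (x, y, z), dark window and two ports seen on both faces; starts flat on the table; origin at the centre of its underside, z up through the plate, y along its length. All plates are alike; None when absent.
- plate3: grey plastic cell plate, 44 x 90 x 7 mm (x, y, z), dark window and two ports seen on both faces; starts flat on the table; origin at the centre of its underside, z up through the plate, y along its length. All plates are alike; None when absent.
- plate4: grey plastic cell plate, 44 x 90 x 7 mm (x, y, z), dark window and two ports seen on both faces; starts flat on the table; origin at the centre of its underside, z up through the plate, y along its length. All plates are alike; None when absent.
- press: fixed grey cam press; origin on the table below the pressure pad. Its y axis runs along the track: open loading end at -y, bridge over y = 0, end stop just beyond. Track floor 10 mm high; side rails 61 mm apart inside, 73 mm outside, tops 17 mm high. The bridge beam (204 mm along x, 30 mm wide, 18 mm thick) rides on upright 8 mm rods at x = -85 and +85 mm, 136 mm tall.
- track_home (a point): where the carrier's origin lies when it is fully home against the end stop (point on the track floor, under the pad)
- carrier: loose aluminium carrier, 58 mm wide, sliding in the track with 1.5 mm play each side; starts at the loading end. Origin on its underside below the pocket's centre, axes like the press. Its 10 mm thick floor runs from y = -105 to +52 mm.
- carrier_grip (a point): on the carrier's black upright handle (16 mm in x, 14 mm in y, top 66 mm above the carrier's underside), 85 mm to the -y side of the pocket centre and 16 mm below the handle's top
- pocket_floor (a point): centre of the pocket's floor, on which the first plate lies, 10 mm above the carrier's underside. The pocket is 50 x 96 mm (carrier x, y) inside four corner angles 38 mm tall: a plate laid lengthwise along y has 3 mm play each side. Its long sides are open for 72 mm between the angles, for the fingers.
- nut (a joint): rad, wing nut on the -x rod, 0 to 6.2; grows as it turns clockwise seen from above. Each rad lowers the beam, with pad, lever and nut on it, by 5 mm. Starts between about 0 and 0.8; stays where it is left (friction 0.12 N m).
- nut_grip (a point): centre of the wing nut's bar, on its axis: the bar is 14 mm thick, 60 mm long and 22 mm tall, this point 11 mm below its top; the bar lies along the press's y axis when the joint reads 0 and turns with it. The 8 mm rod may stand up to 36 mm above the bar.
- lever (a joint): rad, cam lever on the beam's middle: 0 = upright (open), 1.5 = flipped over to lie nearly level towards the press's +y (locked, against its stop). Friction (0.10 N m) holds it where it is left. Flipping it right over pushes the pad 6 mm down, evenly over the swing.
- lever_tip (a point): end of the cam lever, 87 mm from its hinge; the lever is 16 mm wide (press x) and 9 mm thick, its black end grip 20 mm wide, 13 mm thick, 26 mm long
- lever_hinge (a point): centre of the lever's hinge on the beam; hinge axis along the press's x
- pad (a joint): m, how far the spring pad is pushed up into its plunger: 0 = hanging free, grows under load at 2 N per mm, travel 12 mm
- pad_face (a point): centre of the underside of the round rubber pressure pad (36 mm across), which presses on the top plate
- flask: bystander: conical glass flask, 80 mm wide, 122 mm tall; origin at the centre of its underside
- beaker: bystander: glass beaker, 62 mm wide, 75 mm tall; origin at the centre of its underside
- mortar: bystander: white mortar with pestle, 90 mm wide, about 95 mm tall; origin at the centre of its underside
- reagent: bystander: amber bottle, 62 mm wide, 135 mm tall; origin at the centre of its underside
- measure: bystander: measuring cylinder with a round foot, 56 mm wide, 158 mm tall; origin at the centre of its underside
- jar: bystander: white jar, 56 mm wide, 60 mm tall; origin at the centre of its underside
- bung: bystander: rubber bung, 40 mm wide, 30 mm tall; origin at the centre of its underside
There are look-alikes about, which are no part of the job. What is shaped like the plate0 but purple, turquoise or yellow is not meant.

How it is judged:
On the way, in this order (a step that is already met when the one before it is completed fails the run):
1. all plates that are there lie flat in the carrier's pocket, with the carrier out at the loading end, clear of the bridge (x of plate0 in the frame of carrier between -0.006 and 0.006 m and y of plate0 in the frame of carrier between -0.006 and 0.006 m and z of plate0 in the frame of carrier between 0.004 and 0.043 m and angle between the z axis of each of plate0, plate1, plate2, plate3, plate4 and the z axis of carrier, either way round below 0.08 rad and x of plate1 in the frame of carrier between -0.006 and 0.006 m and y of plate1 in the frame of carrier between -0.006 and 0.006 m and z of plate1 in the frame of carrier between 0.004 and 0.043 m and x of plate2 in the frame of carrier between -0.006 and 0.006 m and y of plate2 in the frame of carrier between -0.006 and 0.006 m and z of plate2 in the frame of carrier between 0.004 and 0.043 m and x of plate3 in the frame of carrier between -0.006 and 0.006 m and y of plate3 in the frame of carrier between -0.006 and 0.006 m and z of plate3 in the frame of carrier between 0.004 and 0.043 m and x of plate4 in the frame of carrier between -0.006 and 0.006 m and y of plate4 in the frame of carrier between -0.006 and 0.006 m and z of plate4 in the frame of carrier between 0.004 and 0.043 m and y of carrier in the frame of press below -0.09 m), for 0.3 s.
2. the carrier is home under the bridge with the plates in it, lever still up (x of plate0 in the frame of carrier between -0.006 and 0.006 m and y of plate0 in the frame of carrier between -0.006 and 0.006 m and z of plate0 in the frame of carrier between 0.004 and 0.043 m and angle between the z axis of each of plate0, plate1, plate2, plate3, plate4 and the z axis of carrier, either way round below 0.08 rad and x of plate1 in the frame of carrier between -0.006 and 0.006 m and y of plate1 in the frame of carrier between -0.006 and 0.006 m and z of plate1 in the frame of carrier between 0.004 and 0.043 m and x of plate2 in the frame of carrier between -0.006 and 0.006 m and y of plate2 in the frame of carrier between -0.006 and 0.006 m and z of plate2 in the frame of carrier between 0.004 and 0.043 m and x of plate3 in the frame of carrier between -0.006 and 0.006 m and y of plate3 in the frame of carrier between -0.006 and 0.006 m and z of plate3 in the frame of carrier between 0.004 and 0.043 m and x of plate4 in the frame of carrier between -0.006 and 0.006 m and y of plate4 in the frame of carrier between -0.006 and 0.006 m and z of plate4 in the frame of carrier between 0.004 and 0.043 m and horizontal distance between carrier and track_home below 0.006 m and z of carrier in the frame of press below 0.014 m and value of joint lever below 0.4 rad), for 0.2 s.
3. with the lever up, the nut is set: the pad is within 3 mm above the top plate or rests on it, pushed up less than 3 mm (horizontal distance between carrier and track_home below 0.006 m and z of carrier in the frame of press below 0.014 m and value of joint lever below 0.4 rad and (z of pad_face in the frame of plate0 between 0.004 and 0.0102 m or z of pad_face in the frame of plate1 between 0.004 and 0.0102 m or z of pad_face in the frame of plate2 between 0.004 and 0.0102 m or z of pad_face in the frame of plate3 between 0.004 and 0.0102 m or z of pad_face in the frame of plate4 between 0.004 and 0.0102 m) and value of joint pad below 0.003 m), for 0.3 s.
At the end, for the whole second after the job is handed in: all plates lie flat in the pocket, the carrier is within 6 mm of home, the lever is fully over (above 1.35 rad) and the pad's spring is pushed in 2.5 to 9.5 mm (5 to 19 N) (x of plate0 in the frame of carrier between -0.006 and 0.006 m and y of plate0 in the frame of carrier between -0.006 and 0.006 m and z of plate0 in the frame of carrier between 0.004 and 0.043 m and angle between the z axis of each of plate0, plate1, plate2, plate3, plate4 and the z axis of carrier, either way round below 0.08 rad and x of plate1 in the frame of carrier between -0.006 and 0.006 m and y of plate1 in the frame of carrier between -0.006 and 0.006 m and z of plate1 in the frame of carrier between 0.004 and 0.043 m and x of plate2 in the frame of carrier between -0.006 and 0.006 m and y of plate2 in the frame of carrier between -0.006 and 0.006 m and z of plate2 in the frame of carrier between 0.004 and 0.043 m and x of plate3 in the frame of carrier between -0.006 and 0.006 m and y of plate3 in the frame of carrier between -0.006 and 0.006 m and z of plate3 in the frame of carrier between 0.004 and 0.043 m and x of plate4 in the frame of carrier between -0.006 and 0.006 m and y of plate4 in the frame of carrier between -0.006 and 0.006 m and z of plate4 in the frame of carrier between 0.004 and 0.043 m and horizontal distance between carrier and track_home below 0.006 m and z of carrier in the frame of press below 0.014 m and value of joint lever above 1.35 rad and value of joint pad between 0.0025 and 0.0095 m); the robot touches nothing.
It fails at once if one of the things around (flask, beaker, mortar, bottle, measuring cylinder, jar, bung) is knocked over or pushed more than 5 cm away (angle between any of flask, beaker, mortar, reagent, measure, jar, bung's own z axis and vertical above 0.7 rad or distance of any of flask, beaker, mortar, reagent, measure, jar, bung from where it was at the start of the episode above 0.05 m).
Of plate0, plate1, plate2, plate3, plate4 only 3 to 5 are there at a start; the rules pass over those that are not, and their reading is None.
At some moment in a run one of plate0, plate1, plate2, plate3, plate4 may be knocked a few centimetres aside while the robot is not near it.
It also fails if it takes over 210 s, if anything falls off the work surface, if the arm or the gripper's body presses on something with over 40 N, if the wrist force passes 120 N, or if a joint passes its speed limit or range.

## Working session

There is one attempt and no reset: what is moved stays moved. The work goes in short steps, Python scripts to look and compute and a shell command to move; the robot and the scene stay as the last step left them, time stands still between calls to the robot, and variables do not carry over. Pictures are saved under pics/ and viewed, and the job is handed in when it is done.

```bash
ls; mkdir -p pics; cat > h.py <<'E'
import numpy as np, cv2
from workcell import bot
def snap(n,f=None):
    s=bot.snapshot(n)
    if f: cv2.imwrite('pics/'+f,s['img'])
    return s
def pts(s):
    K=np.array(s['camera_matrix']);z=s['z_map']
    v,u=np.mgrid[0:z.shape[0],0:z.shape[1]]
    x=(u-K[0,2])/K[0,0]*z; y=(v-K[1,2])/K[1,1]*z
    p=np.stack([x,-y,-z],-1)
    P=p@np.array(s['rotation']).T+np.array(s['origin'])
    P[z==0]=np.nan
    return P
E
python3 - <<'E'
from h import *
print(bot.observe())
for n in ['scene','side','wrist']:
    s=snap(n,n+'0.png'); print(n,s['origin'],s['rotation'],s['camera_matrix'])
E
```

```text
pics
{'time_s': 0.0, 'joint_positions': array([-0.04167472,  0.70706758, -0.0276328 ,  1.48500216,  0.0219887 ,
        0.95087886, -0.07553014]), 'dq': array([-4.20975031e-04, -1.09912797e-04, -1.83617129e-03,  2.55567924e-04,
        3.70534434e-06,  4.46277279e-05, -2.05651289e-03]), 'tau': array([-3.35119905e-03, -8.83210659e+01,  1.23306759e+00, -2.36173260e+01,
        1.66974653e-02,  6.38553465e-03, -2.14882397e-05]), 'eef_pos': array([ 5.74741530e-01, -4.61936000e-06,  2.30846906e-01]), 'tool_rot': array([ 9.99999861e-01, -2.49049244e-05, -5.27042440e-04,  6.82497289e-06]), 'wrist_force': array([-0.83279574,  0.80211276,  0.6650183 ]), 'moment': array([-0.01328966, -0.0048537 ,  0.0085288 ]), 'finger_gap': 0.08544329217199234}
scene [1.0768266  0.65903882 1.53778792] [0.09052343 0.25457309 0.9060808  0.32560043] [[476.07609729   0.         322.78017579]
 [  0.         476.07609729 200.16742105]
 [  0.           0.           1.        ]]
side [ 0.07310657 -0.83717864  1.05367681] [ 0.38108377 -0.10607621 -0.23915378  0.88675164] [[407.72289082   0.         310.05608818]
 [  0.         407.72289082 199.87828596]
 [  0.           0.           1.        ]]
wrist [0.57478754 0.08093987 0.37370394] [-1.62888976e-01  1.73551957e-04  1.04191350e-04  9.86644384e-01] [[278.11474936   0.         318.37621355]
 [  0.         278.11474936 198.49911146]
 [  0.           0.           1.        ]]
```

```bash
python3 - <<'E'
s=open('h.py').read()
s=s.replace("np.array(s['rotation']).T","R.from_quat(s['rotation']).as_matrix().T").replace("from workcell","from scipy.spatial.transform import Rotation as R\nfrom workcell")
open('h.py','w').write(s)
E
```

```text
(no output)
```

View pics/scene0.png

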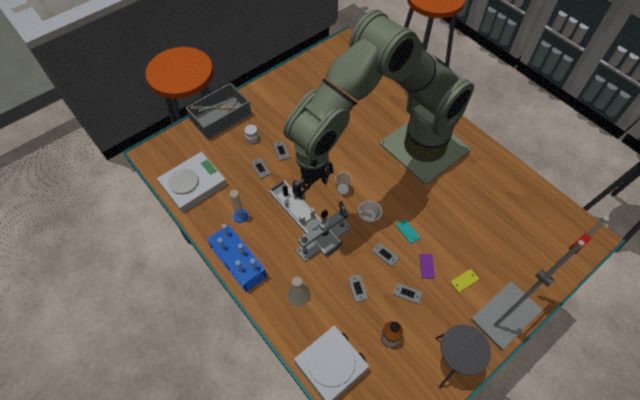

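View pics/side0.png

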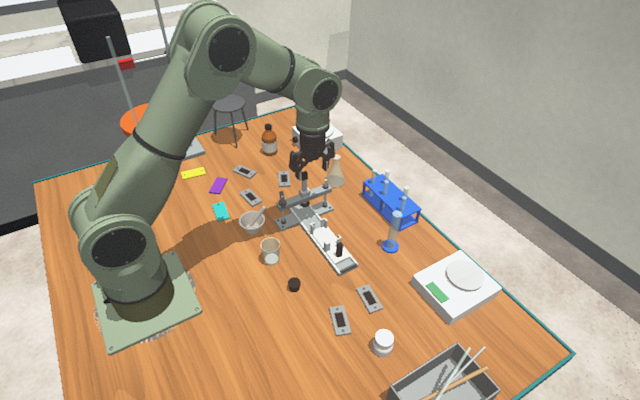

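View pics/wrist0.png

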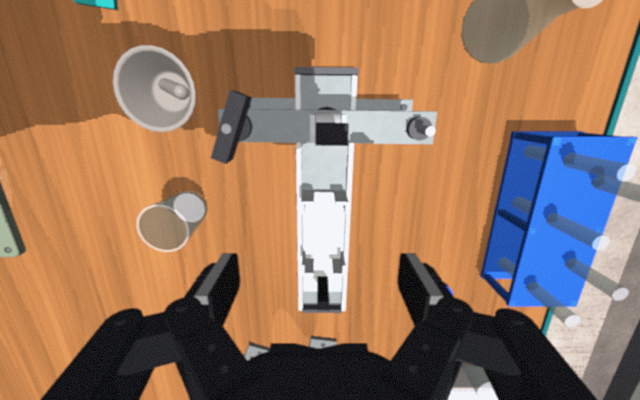

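The five grey plates appear in scene at (261,168), (281,151), (385,254), (358,288) and (408,293). The look-alikes are turquoise (408,231), purple (427,266) and yellow (465,280). The carrier is at (295,205) and the press bridge at (325,228). Next I'll measure.

```bash
cat >> h.py <<'E'
def plates(n='scene',s=None,zmax=0.013,verbose=True):
    s=s or snap(n); P=pts(s); im=s['img'].astype(int)
    sat=im.max(-1)-im.min(-1)
    m=(P[...,2]>0.003)&(P[...,2]<zmax)&(P[...,0]>0.2)&(P[...,0]<0.95)&(abs(P[...,1])<0.7)&(sat<45)
    # include windows: close
    k=cv2.morphologyEx(m.astype(np.uint8),cv2.MORPH_CLOSE,np.ones((3,3)))
    nn,l,st,c=cv2.connectedComponentsWithStats(k)
    out=[]
    for i in range(1,nn):
        if st[i,4]<60: continue
        q=P[(l==i)&m]
        (cx,cy),(w,h),a=cv2.minAreaRect((q[:,:2]*1000).astype(np.float32))
        if h<w: w,h=h,w; a+=90
        # a: dir of... long axis angle in world
        box=cv2.boxPoints(cv2.minAreaRect((q[:,:2]*1000).astype(np.float32)))
        e=[box[1]-box[0],box[2]-box[1]]; e=max(e,key=np.linalg.norm); ang=np.degrees(np.arctan2(e[1],e[0]))%180
        out.append((cx,cy,w,h,ang))
        if verbose: print('px',c[i].round(),'ctr',round(cx,1),round(cy,1),'size',round(w,1),round(h,1),'long axis deg',round(ang,1),'z',np.nanmedian(q[:,2]).round(4),'col',im[(l==i)&m].mean(0).round(),len(q))
    return out
E
python3 - <<'E'
from h import *
for n in ['scene','side']:
    print(n); plates(n)
s=bot.snapshot('scene');cv2.imwrite('pics/c1.png',cv2.resize(s['img'][120:360,200:500],None,fx=2.5,fy=2.5,interpolation=cv2.INTER_CUBIC))
E
```

```text
scene
px [219. 113.] ctr 542.6 -677.0 size 45.4 190.4 long axis deg 179.9 z 0.0061 col [103. 105. 104.] 182
px [226. 127.] ctr 556.9 -589.8 size 20.7 216.6 long axis deg 176.8 z 0.008 col [44. 48. 51.] 80
px [281. 150.] ctr 465.6 -351.9 size 46.0 94.3 long axis deg 71.0 z 0.0063 col [83. 86. 88.] 138
px [260. 168.] ctr 580.4 -336.0 size 47.1 93.9 long axis deg 82.1 z 0.0067 col [83. 86. 87.] 155
px [279. 191.] ctr 582.1 -184.3 size 85.7 91.9 long axis deg 96.3 z 0.0089 col [113. 115. 115.] 108
px [306. 222.] ctr 583.8 -58.4 size 79.1 133.4 long axis deg 89.8 z 0.0089 col [113. 115. 113.] 175
px [370. 215.] ctr 393.4 94.8 size 46.7 47.9 long axis deg 121.0 z 0.0083 col [105. 111. 116.] 73
px [324. 242.] ctr 584.6 83.5 size 85.0 223.0 long axis deg 175.1 z 0.0082 col [84. 85. 83.] 591
px [385. 254.] ctr 456.9 247.5 size 48.2 91.9 long axis deg 98.2 z 0.0067 col [85. 86. 88.] 215
px [357. 288.] ctr 615.9 279.8 size 45.0 91.8 long axis deg 65.0 z 0.0065 col [91. 92. 93.] 255
px [407. 293.] ctr 499.3 399.8 size 45.7 89.1 long axis deg 119.1 z 0.0065 col [86. 88. 89.] 252
px [504. 300.] ct
[... 785 characters left out ...]
38. 262.] ctr 576.9 -147.7 size 71.4 157.1 long axis deg 91.3 z 0.0091 col [164. 168. 164.] 221
px [432. 304.] ctr 720.9 -441.8 size 12.3 168.7 long axis deg 92.8 z 0.0081 col [125. 130. 135.] 108
px [369. 298.] ctr 574.8 -339.3 size 44.7 91.0 long axis deg 80.9 z 0.0067 col [146. 150. 151.] 358
px [340. 320.] ctr 460.7 -355.3 size 43.5 91.5 long axis deg 69.7 z 0.0067 col [146. 151. 153.] 410
px [429. 381.] ctr 565.1 -618.9 size 49.0 184.8 long axis deg 180.0 z 0.0052 col [172. 176. 173.] 913
px [460. 373.] ctr 639.6 -637.3 size 24.6 38.1 long axis deg 171.6 z 0.0053 col [137. 141. 140.] 58
px [462. 391.] ctr 606.7 -677.6 size 40.9 107.0 long axis deg 173.0 z 0.0051 col [170. 174. 170.] 446
```

View pics/c1.png

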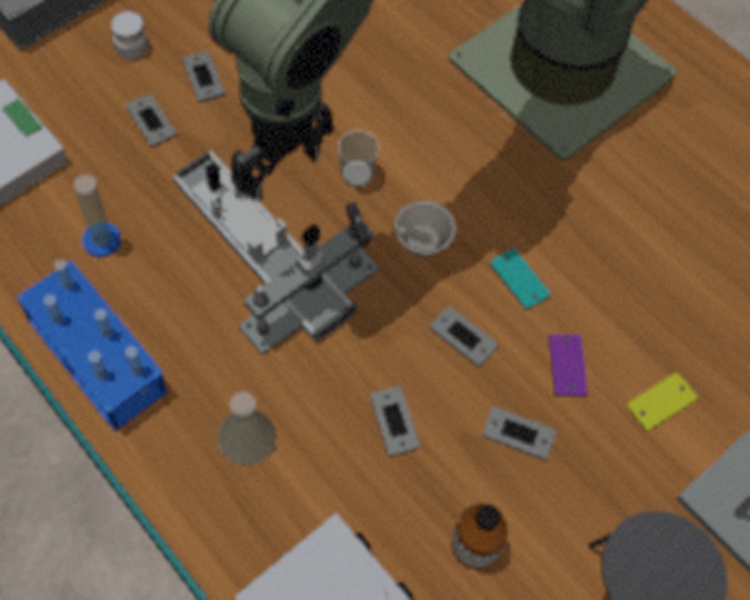

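All five grey plates are confirmed: a clear window and ports on each, and the purple, turquoise and yellow ones differ. Now the press and carrier geometry.

```bash
python3 - <<'E'
from h import *
s=snap('wrist'); P=pts(s)
cv2.imwrite('pics/w1.png',cv2.resize(s['img'][50:330,190:460],None,fx=2.8,fy=2.8,interpolation=cv2.INTER_CUBIC)[:600*2][:, :])
print(np.nanmedian(P[180:240,240:290,2]))
z=P[...,2]
for v in range(90,312,15):
    print(v,[ (round(float(P[v,u,0]),3),round(float(P[v,u,1]),3),round(float(z[v,u]),3)) for u in range(292,360,8)])
print('nut')
for (u,v) in [(240,95),(236,105),(232,115),(228,128),(224,140),(220,155),(226,129)]: print(u,v,P[v,u])
m=(P[...,2]>0.12); 
# height map png
h=np.nan_to_num(np.clip(z*1000/0.2*0.255,0,255)).astype(np.uint8)
cv2.imwrite('pics/w1h.png',cv2.resize(cv2.applyColorMap(h,cv2.COLORMAP_JET)[50:330,190:460],None,fx=2.1,fy=2.1,interpolation=cv2.INTER_NEAREST))
E
python3 -c "
import cv2
i=cv2.imread('pics/w1.png');cv2.imwrite('pics/w1.png',cv2.resize(i,(578,600)))"
```

```text
0.00013203211650086866
90 [(0.542, 0.098, 0.001), (0.553, 0.097, 0.016), (0.562, 0.097, 0.01), (0.572, 0.097, 0.012), (0.582, 0.097, 0.01), (0.592, 0.097, 0.009), (0.601, 0.097, 0.01), (0.611, 0.097, 0.009), (0.622, 0.098, -0.002)]
105 [(0.542, 0.08, 0.01), (0.553, 0.08, 0.016), (0.562, 0.08, 0.01), (0.572, 0.08, 0.011), (0.582, 0.08, 0.01), (0.592, 0.08, 0.012), (0.602, 0.08, 0.01), (0.612, 0.08, 0.01), (0.622, 0.08, 0.011)]
120 [(0.55, 0.067, 0.103), (0.558, 0.067, 0.103), (0.565, 0.067, 0.102), (0.573, 0.068, 0.125), (0.58, 0.068, 0.125), (0.587, 0.068, 0.125), (0.593, 0.068, 0.127), (0.603, 0.067, 0.102), (0.61, 0.067, 0.102)]
135 [(0.55, 0.053, 0.102), (0.557, 0.053, 0.103), (0.565, 0.053, 0.103), (0.573, 0.063, 0.202), (0.578, 0.063, 0.202), (0.583, 0.063, 0.202), (0.588, 0.063, 0.202), (0.603, 0.053, 0.103), (0.611, 0.053, 0.102)]
150 [(0.54, 0.023, 0.001), (0.551, 0.025, 0.017), (0.561, 0.024, 0.01), (0.572, 0.024, 0.011), (0.582, 0.024, 0.011), (0.593, 0.024, 0.011), (0.603, 0.024, 0.01), (0.613, 0.025, 0.015), (0.625, 0.023, 0.0)]
165 [(0.539, 0.002, 0.0), (0.551, 0.006, 0.
[... 1708 characters left out ...]
 -0.179, 0.016), (0.559, -0.176, 0.021), (0.571, -0.176, 0.021), (0.583, -0.16, 0.043), (0.595, -0.176, 0.02), (0.607, -0.176, 0.021), (0.622, -0.191, -0.0), (0.635, -0.191, 0.0)]
300 [(0.532, -0.221, -0.001), (0.547, -0.205, 0.019), (0.559, -0.212, 0.009), (0.571, -0.211, 0.011), (0.582, -0.159, 0.075), (0.596, -0.21, 0.012), (0.609, -0.213, 0.009), (0.623, -0.219, 0.0), (0.636, -0.22, -0.0)]
nut
240 95 [0.51088398 0.08796705 0.13172281]
236 105 [0.50715403 0.08022942 0.13269181]
232 115 [0.50310908 0.07235267 0.13278975]
228 128 [0.49966293 0.062092   0.13587142]
224 140 [0.49428693 0.05189541 0.13295602]
220 155 [0.48904681 0.03886933 0.13192494]
226 129 [0.49756745 0.06119351 0.1348052 ]
```

View pics/w1.png

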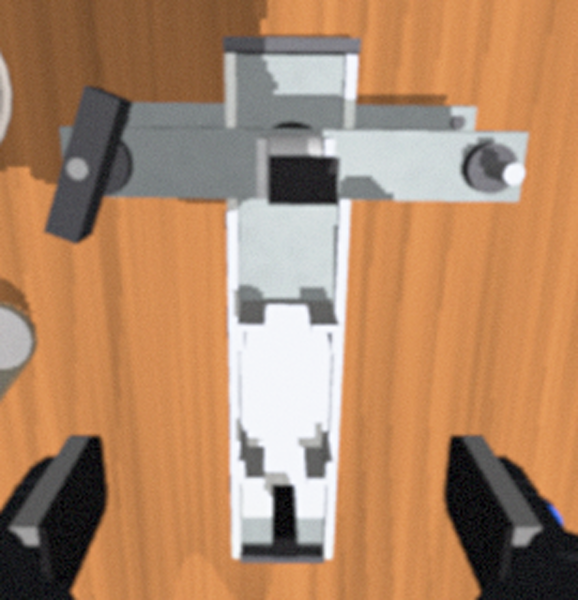

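View pics/w1h.png

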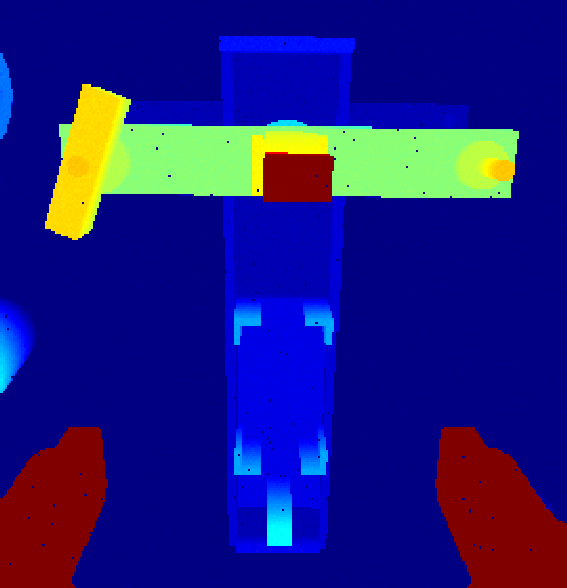

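```bash
python3 - <<'E'
from h import *
s=snap('wrist'); P=pts(s); z=P[...,2]
L=[];Rr=[]
for v in range(145,312,3):
    row=[u for u in range(280,370) if z[v,u]>0.005]
    if row:
        # rail-top pts only near ends
        a=[u for u in row if 0.0145<z[v,u]<0.0185]
        l=[u for u in a if u<318]; r=[u for u in a if u>330]
        if l: L.append(P[v,l[0]+0,:2])
        if r: Rr.append(P[v,r[-1],:2])
for n,a in (('L',L),('R',Rr)):
    a=np.array(a); print(n,np.polyfit(a[:,1],a[:,0],1), a[::5].round(4).tolist())
def rect(m,name):
    m=m.astype(np.uint8); nn,l,st,c=cv2.connectedComponentsWithStats(m)
    i=1+np.argmax(st[1:,4]); q=P[l==i]
    b=cv2.minAreaRect((q[:,:2]*1000).astype(np.float32)); print(name,b,np.median(q[:,2]))
rect((abs(z-0.1025)<0.006)&(P[...,0]<0.9),'beam')
rect((abs(z-0.1325)<0.005)&(P[...,0]<0.53),'nut')
rect((abs(z-0.2)<0.01)&(abs(P[...,0]-.58)<0.05),'lever')
q=P[(abs(z-0.017)<0.008)]; 
m=(abs(z-0.0205)<0.003)&(abs(P[...,0]-.583)<0.04)
q=P[m]; print('carrier y', np.percentile(q[:,1],[0,1,99,100]), np.percentile(q[:,0],[1,99]))
h=(z>0.07)&(z<0.08)&(abs(P[...,0]-.583)<0.03)&(P[...,1]<-0.1); print('handle',P[h].mean(0),P[h].min(0),P[h].max(0))
c=(z>0.055)&(z<0.065)&(abs(P[...,0]-.583)<0.04); print('angles',P[c].min(0),P[c].max(0))
E
```

```text
L [0.00968528 0.54637696] [[0.5464, 0.0315], [0.5459, 0.0122], [0.5467, -0.0078], [0.5464, -0.0279], [0.5458, -0.0494], [0.5452, -0.0719], [0.5461, -0.095], [0.5455, -0.1186], [0.545, -0.1434], [0.5442, -0.1706], [0.5437, -0.1964]]
R [0.0108397  0.61797307] [[0.6189, 0.0318], [0.6185, 0.0125], [0.618, -0.0077], [0.6173, -0.028], [0.6183, -0.05], [0.6176, -0.072], [0.617, -0.0948], [0.6163, -0.1188], [0.6173, -0.1443], [0.6166, -0.1698], [0.6158, -0.1964], [0.6152, -0.2247]]
beam ((592.1177368164062, 60.669525146484375), (30.168195724487305, 185.83248901367188), 89.37500762939453) 0.10237428215541655
nut ((497.7645568847656, 61.78329086303711), (60.20250701904297, 14.81691837310791), 68.302734375) 0.13226781850227726
lever ((582.7626342773438, 63.359764099121094), (13.149313926696777, 20.033193588256836), 88.90106964111328) 0.2012340645629048
carrier y [-0.2258862  -0.22344902  0.1106593   0.11441265] [0.54632317 0.61795538]
handle [ 0.58031878 -0.16490853  0.07529269] [ 0.5731544  -0.17393869  0.07006428] [ 0.58757257 -0.15863939  0.07801034]
angles [ 0.55198962 -0.16063605  0.05502154] [ 0.61084287 -0.02914137  0.06499919]
```

Every height and size measured fits the description (track floor 10, rails 17, beam 18 thick, nut bar 60x15). That gives:
- Press origin at about (0.583, 0.061), yaw about -0.6°.
- Pocket centre at about (0.581, -0.081).
- Nut at about 0.38–0.41 rad.

Heading for the first plate at (0.578, -0.337).

```bash
cat >> h.py <<'E'
def go(x,y,z,yawdeg):
    """remaining delta in tool axes; yawdeg = world direction of tool x"""
    o=bot.observe(); Rt=R.from_quat(o['tool_rot'])
    c,s_=np.cos(np.radians(yawdeg)),np.sin(np.radians(yawdeg))
    T=R.from_matrix(np.array([[c,s_,0],[s_,-c,0],[0,0,-1]]))
    d=Rt.inv().apply(np.array([x,y,z])-o['eef_pos']); w=(Rt.inv()*T).as_rotvec()
    print('delta',d.round(4),'rot',w.round(3),'| pos',o['eef_pos'].round(4),'t',round(o['time_s'],2),'gap',round(o['finger_gap'],4),'F',o['wrist_force'].round(1))
E
python3 -m pendant '[[0,0.034,0,0,0,0.014],[0,0.034,0,0,0,0.014],[0,0.034,0,0,0,0.014],[0,0.034,0,0,0,0.014],[0,0.034,0,0,0,0.014],[0,0.034,0,0,0,0.014],[0,0.034,0,0,0,0.014],[0,0.034,0,0,0,0.014],[0,0.034,0,0,0,0.014],[0,0.034,0,0,0,0.014]]' 0.3 30
python3 -c "
from h import *
go(.578,-.337,.231,-8.5)"
```

```text
time_s: 1.23
eef_pos: [0.5546, -0.3452, 0.2301]
tool_rot: [0.998, -0.066, 0.0, -0.002]
wrist_force: [0.5, -0.2, 0.3]
finger_gap: 0.0596
delta [ 0.0221 -0.0112 -0.0009] rot [-0.005 -0.     0.016] | pos [ 0.5546 -0.3452  0.2301] t 1.23 gap 0.0596 F [ 0.5 -0.2  0.3]
```

```bash
python3 - <<'E'
from h import *
s=snap('wrist','w2.png'); plates(s=s)
o=bot.observe(); print(o['eef_pos'],o['time_s'])
E
```

```text
px [323.  45.] ctr 580.3 -184.4 size 61.3 66.4 long axis deg 89.4 z 0.0103 col [190. 188. 181.] 1636
px [334. 161.] ctr 577.5 -339.6 size 43.9 89.4 long axis deg 82.4 z 0.0073 col [153. 153. 155.] 2201
px [252. 184.] ctr 461.1 -355.7 size 44.4 91.0 long axis deg 69.9 z 0.0072 col [142. 141. 142.] 2065
px [443. 209.] ctr 720.6 -439.1 size 18.9 167.4 long axis deg 83.7 z 0.0089 col [77. 80. 88.] 295
px [303. 247.] ctr 514.7 -460.2 size 14.4 47.4 long axis deg 178.1 z 0.0094 col [ 85.  92. 106.] 64
px [325. 319.] ctr 532.7 -591.7 size 3.8 183.2 long axis deg 0.0 z 0.0082 col [63. 64. 64.] 515
[ 0.55180676 -0.35291035  0.22960409] 1.2833
```

View pics/w2.png

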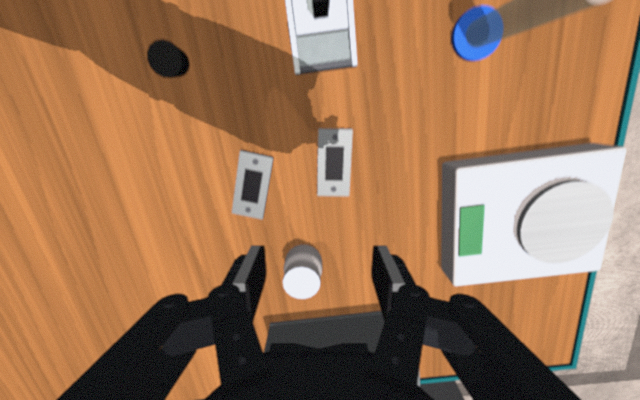

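The picture shows plate A at (334,161), plate B at (252,184), the jar at (302,275) and the bung at (168,58). Descending over A.

```bash
python3 -c "
from h import *
go(.5775,-.3396,.10,-7.6)"
```

```text
delta [ 0.0237 -0.0167  0.1296] rot [-0.     0.001 -0.008] | pos [ 0.5518 -0.3529  0.2296] t 1.28 gap 0.0604 F [ -2.  -10.8   0.1]
```

```bash
python3 -m pendant '[[0.005,-0.003,0.026,0,0,-0.001],[0.005,-0.003,0.026,0,0,-0.001],[0.005,-0.003,0.026,0,0,-0.001],[0.005,-0.003,0.026,0,0,-0.001],[0.004,-0.004,0.026,0,0,-0.001],[0,0,0,0,0,0],[0,0,0,0,0,0]]'
python3 -c "
from h import *
go(.5775,-.3396,.015,-7.6)"
```

```text
time_s: 1.87
eef_pos: [0.5766, -0.3464, 0.0948]
tool_rot: [0.997, -0.072, 0.0, 0.001]
wrist_force: [-0.4, -1.4, 0.8]
finger_gap: 0.0597
delta [-0.0001 -0.0071  0.0798] rot [ 0.003 -0.    -0.011] | pos [ 0.5766 -0.3464  0.0948] t 1.87 gap 0.0597 F [-0.4 -1.4  0.8]
```

```bash
python3 -m pendant '[[0,-0.003,0.02,0,0,-0.005],[0,-0.003,0.02,0,0,-0.004],[0,-0.001,0.02,0,0,0],[0,0,0.015,0,0,0],[0,0,0,0,0,0],[0,0,0,0,0,0]]'
python3 - <<'E'
from h import *
go(.5775,-.3396,.005,-7.6)
s=snap('wrist','w3.png')
P=pts(s);z=P[...,2]
plates(s=s)
E
```

```text
time_s: 2.37
eef_pos: [0.5802, -0.3431, 0.027]
tool_rot: [0.998, -0.068, 0.005, 0.004]
wrist_force: [1.2, 0.4, 0.8]
finger_gap: 0.0602
delta [-0.0033 -0.0033  0.022 ] rot [ 0.008 -0.01  -0.003] | pos [ 0.5802 -0.3431  0.027 ] t 2.37 gap 0.0602 F [1.2 0.4 0.8]
px [253.   5.] ctr 573.8 -215.1 size 6.4 50.6 long axis deg 173.0 z 0.0103 col [222. 221. 215.] 842
px [285.  29.] ctr 579.2 -225.2 size 0.9 73.2 long axis deg 179.4 z 0.0081 col [69. 68. 66.] 742
px [311. 224.] ctr 576.7 -339.6 size 44.1 90.9 long axis deg 81.7 z 0.0073 col [131. 130. 129.] 8797
px [145. 260.] ctr 460.7 -355.2 size 45.7 91.2 long axis deg 69.6 z 0.0072 col [149. 147. 146.] 6863
px [552. 260.] ctr 732.1 -388.7 size 54.8 115.8 long axis deg 54.5 z 0.0085 col [108. 109. 115.] 1994
```

View pics/w3.png

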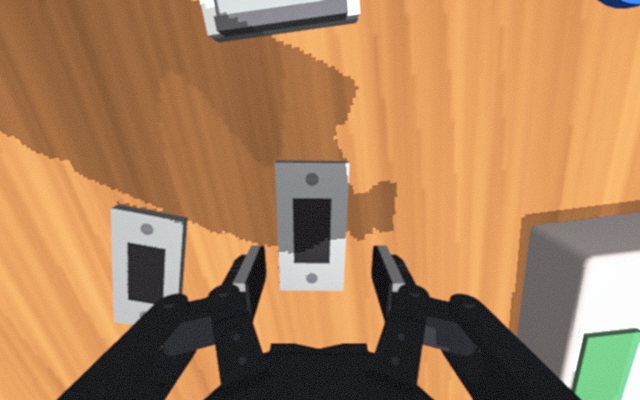

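```bash
python3 -m pendant '[[-0.002,-0.002,0.010,0.004,-0.005,0],[-0.001,-0.001,0.010,0.004,-0.005,0],[0,0,0.002,0,0,0],[0,0,0,0,0,0]]'
python3 -c "
from h import *
go(.5767,-.3396,.0,-8)"
```

```text
time_s: 2.75
eef_pos: [0.5786, -0.3408, 0.0065]
tool_rot: [0.998, -0.068, 0.001, 0.0]
wrist_force: [-0.2, -0.6, 0.1]
finger_gap: 0.06
delta [-0.0021 -0.0009  0.0065] rot [ 0.    -0.002  0.004] | pos [ 0.5786 -0.3408  0.0065] t 2.75 gap 0.06 F [-0.2 -0.6  0.1]
```

```bash
python3 - <<'E'
from h import *
s=snap('wrist');P=pts(s);z=P[...,2]
for u in (240,245,250,255,260,375,380,385,390,395):
    c=[(v,round(float(z[v,u]),4)) for v in range(240,330,8)]; print(u,c)
E
```

```text
240 [(240, -0.0007), (248, 0.0007), (256, 0.02), (264, 0.0284), (272, 0.041), (280, 0.0475), (288, 0.0499), (296, 0.0587), (304, 0.0644), (312, 0.0677), (320, 0.0771), (328, 0.0809)]
245 [(240, 0.0003), (248, 0.0012), (256, 0.0185), (264, 0.0336), (272, 0.0417), (280, 0.047), (288, 0.049), (296, 0.0498), (304, 0.0506), (312, 0.0726), (320, 0.0771), (328, 0.0804)]
250 [(240, 0.0006), (248, 0.0189), (256, 0.0277), (264, 0.0348), (272, 0.0406), (280, 0.0463), (288, 0.0474), (296, 0.0477), (304, 0.0481), (312, 0.0488), (320, 0.0774), (328, 0.0814)]
255 [(240, -0.0001), (248, 0.0187), (256, 0.0278), (264, 0.0352), (272, 0.0352), (280, 0.0375), (288, 0.0392), (296, 0.0404), (304, 0.0413), (312, 0.0418), (320, 0.0005), (328, -0.0006)]
260 [(240, -0.0003), (248, 0.0181), (256, 0.0251), (264, 0.0254), (272, 0.0264), (280, 0.028), (288, 0.0294), (296, 0.0301), (304, -0.0003), (312, 0.0001), (320, -0.0001), (328, 0.0)]
375 [(240, 0.0012), (248, 0.0179), (256, 0.0195), (264, 0.0208), (272, 0.0226), (280, 0.0232), (288, 0.0249), (296, 0.0005), (304, 0.0004), (312, 0.0014), (320, -0.0007), (328, 0.001)]
380 [(240, -0.001), (248, 0.0198), (256, 0.0269), (264, 0.0319), (272, 0.0319), (280, 0.0345), (288, 0.0361), (296, 0.0377), (304, 0.0392), (312, -0.0003), (320, 0.0), (328, 0.0004)]
385 [(240, -0.0007), (248, 0.019), (256, 0.0266), (264, 0.0346), (272, nan), (280, 0.0431), (288, 0.043), (296, nan), (304, 0.0465), (312, 0.0473), (320, 0.0773), (328, 0.08)]
390 [(240, 0.0001), (248, 0.0001), (256, 0.0269), (264, 0.0344), (272, 0.0417), (280, 0.047), (288, 0.0493), (296, 0.049), (304, 0.05), (312, 0.073), (320, 0.0774), (328, 0.0804)]
395 [(240, 0.0003), (248, 0.0005), (256, 0.0199), (264, 0.0348), (272, 0.0409), (280, 0.0481), (288, 0.0491), (296, 0.0521), (304, 0.0628), (312, 0.0674), (320, 0.0768), (328, 0.0798)]
```

```bash
python3 -m pendant '[[-0.002,-0.001,0.007,0,-0.002,0.004],[0,0,0,0,0,0],[0,0,0,0,0,0],[0,0,0,0,0,0]]' 0.4
python3 - <<'E'
from h import *
go(.5767,-.3396,.0,-8)
s=snap('wrist');P=pts(s);z=P[...,2]
for u in list(range(255,270,2))+list(range(360,380,2)):
    c=[round(float(z[v,u]),4) for v in range(240,290,3)]; print(u,c)
E
```

```text
time_s: 3.13
eef_pos: [0.5767, -0.3395, -0.0007]
tool_rot: [0.998, -0.07, 0.0, 0.0]
wrist_force: [-0.2, 0.2, 0.0]
finger_gap: 0.0508
delta [-0.      0.0001 -0.0007] rot [ 0.001 -0.001 -0.001] | pos [ 0.5767 -0.3395 -0.0007] t 3.13 gap 0.0508 F [-0.2  0.2  0. ]
255 [0.0007, -0.0006, 0.0001, 0.0008, -0.0008, 0.0196, 0.0214, 0.0246, 0.0272, 0.0302, 0.0312, 0.0345, 0.0378, 0.0391, 0.0407, 0.0395, 0.0391]
257 [-0.0008, 0.0003, 0.0008, 0.013, 0.0166, 0.0197, 0.0219, 0.0238, 0.0277, 0.0296, 0.0325, 0.035, 0.0368, 0.0392, 0.0399, 0.0401, 0.0403]
259 [0.0002, 0.0, 0.0099, 0.0131, 0.0163, 0.0195, 0.0214, 0.0251, 0.0269, 0.029, 0.0315, 0.0342, 0.0373, 0.0391, 0.0406, 0.0398, 0.0409]
261 [-0.0001, 0.001, 0.0093, 0.0128, 0.0153, 0.0185, 0.0217, 0.0242, 0.0273, 0.0302, 0.0319, 0.0349, 0.0359, 0.0362, 0.0375, 0.0371, 0.0366]
263 [0.0006, 0.0005, 0.0105, 0.0131, 0.0158, 0.0192, 0.0214, 0.0248, 0.0282, 0.03, 0.0317, 0.0317, 0.0319, 0.0327, 0.0324, 0.0335, 0.0332]
265 [0.0003, -0.0004, 0.0107, 0.0129, 0.0158, 0.019, 0.0208, 0.0245, 0.026, 0.0254, 0.0272, 0.0271, 0.0279, 0.0284, 0.0289, 0.0288, 0.0287]
[... 989 characters left out ...]
0001, -0.0, 0.0088, 0.0116, 0.0154, 0.0188, 0.0208, 0.0212, 0.0217, 0.0219, 0.0223, 0.0231, 0.0242, 0.0235, 0.0242, 0.0251, 0.0244]
372 [-0.0002, -0.0009, 0.0096, 0.0136, 0.0159, 0.0188, 0.0218, 0.0236, 0.0267, 0.0262, 0.0266, 0.0277, 0.0279, 0.0291, 0.0291, 0.0295, 0.0296]
374 [-0.0006, -0.0001, 0.0096, 0.0126, 0.0161, 0.0176, 0.0218, 0.0243, 0.0276, 0.0294, 0.0315, 0.0312, 0.0307, 0.0323, 0.0329, 0.0338, 0.0342]
376 [0.0001, 0.0006, 0.0092, 0.0131, 0.0157, 0.0189, 0.0218, 0.0242, 0.0275, 0.0286, 0.0319, 0.0346, 0.0368, 0.0359, 0.0366, 0.0371, 0.0375]
378 [0.0003, -0.0007, 0.0096, 0.0127, 0.0167, 0.0187, 0.0215, 0.0242, 0.0266, 0.0298, 0.0323, 0.0345, 0.0366, 0.0386, 0.0408, 0.0391, 0.0407]
```

```bash
python3 -m pendant '[[0,0,0.001,0,0,0],[0,0,0,0,0,0],[0,0,0,0,0,0],[0,0,0,0,0,0],[0,0,0,0,0,0],[0,0,0,0,0,0]]' 0.7 30
python3 -c "
from h import *
go(.5767,-.3396,.0,-8)"
```

```text
time_s: 3.68
eef_pos: [0.5774, -0.3399, -0.0004]
tool_rot: [0.998, -0.07, 0.001, 0.001]
wrist_force: [0.2, -0.2, -1.0]
finger_gap: 0.0429
delta [-0.0007 -0.0002 -0.0004] rot [ 0.001 -0.002 -0.001] | pos [ 5.774e-01 -3.399e-01 -4.000e-04] t 3.68 gap 0.0429 F [ 0.2 -0.2 -1. ]
```

```bash
python3 -m pendant '[[0,0,-0.01,0,0,0],[0,0,-0.02,0,0,0],[0,0,-0.03,0,0,0],[0,0,-0.03,0,0,0],[0,0,-0.03,0,0,0],[0,0,0,0,0,0]]'
python3 - <<'E'
from h import *
go(.581,-.081,.12,-.6)
s=snap('wrist','w4.png')
E
```

```text
time_s: 4.18
eef_pos: [0.5762, -0.3392, 0.1263]
tool_rot: [0.998, -0.07, -0.0, 0.0]
wrist_force: [1.0, -0.2, 0.4]
finger_gap: 0.0429
delta [-0.0314 -0.2563  0.0062] rot [ 0.    0.   -0.13] | pos [ 0.5762 -0.3392  0.1263] t 4.18 gap 0.0429 F [ 1.  -0.2  0.4]
```

View pics/w4.png

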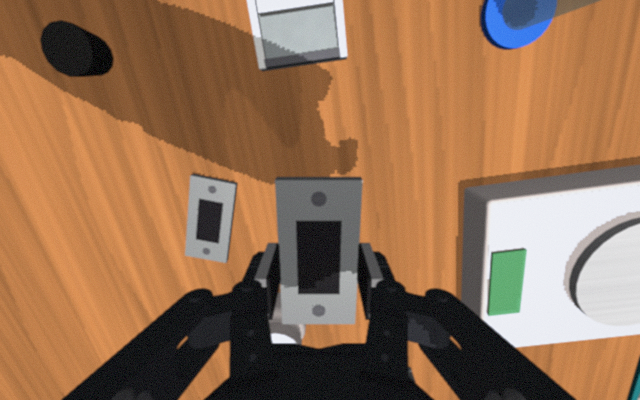

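Plate A is held level at (318,250). Moving over the carrier.

```bash
python3 -m pendant '[[-0.002,-0.035,0,0,0,-0.05],[-0.002,-0.035,0,0,0,-0.05],[0,-0.035,0,0,0,-0.03],[0,-0.035,0,0,0,0],[0,-0.035,0,0,0,0],[0,-0.035,0,0,0,0],[0,-0.03,0,0,0,0],[0,0,0,0,0,0],[0,0,0,0,0,0]]'
cat >> h.py <<'E'
def pocket(s=None):
    s=s or snap('wrist'); P=pts(s); z=P[...,2]
    # handle top
    h=(z>0.0735)&(z<0.079)&(abs(P[...,0]-.581)<0.02)&(P[...,1]<0.06)
    n,l,st,c=cv2.connectedComponentsWithStats(h.astype(np.uint8))
    for i in range(1,n):
        if st[i,4]>15:
            q=P[l==i]; print('handle?',st[i,4],q.mean(0).round(4),q.min(0).round(4),q.max(0).round(4))
def held(s=None,lo=0.0,hi=0.03):
    s=s or snap('wrist'); P=pts(s); o=bot.observe()
    Q=R.from_quat(o['tool_rot']).inv().apply((P-o['eef_pos']).reshape(-1,3)).reshape(P.shape)
    m=(Q[...,2]<-lo)&(Q[...,2]>-hi)&(abs(Q[...,0])<0.0225)&(abs(Q[...,1])<0.07)
    q=Q[m]
    if len(q)>50:
        b=cv2.minAreaRect((q[:,:2]*1000).astype(np.float32)); print('held in tool frame mm',np.round(b[0],1),np.round(b[1],1),round(b[2],1),'top z',np.median(q[:,2]).round(4),'n',len(q))
E
python3 - <<'E'
from h import *
go(.581,-.081,.12,-.6)
s=snap('wrist','w5.png'); held(s); pocket(s)
E
```

```text
time_s: 4.98
eef_pos: [0.5784, -0.0889, 0.1213]
tool_rot: [1.0, -0.003, -0.003, -0.0]
wrist_force: [-0.6, -1.0, 0.2]
finger_gap: 0.0426
delta [ 0.0026 -0.0079  0.0013] rot [-0.001  0.006  0.004] | pos [ 0.5784 -0.0889  0.1213] t 4.98 gap 0.0426 F [-0.6 -1.   0.2]
held in tool frame mm [-0.   0.3] [45.  90.9] 0.2 top z -0.0082 n 12367
```

View pics/w5.png

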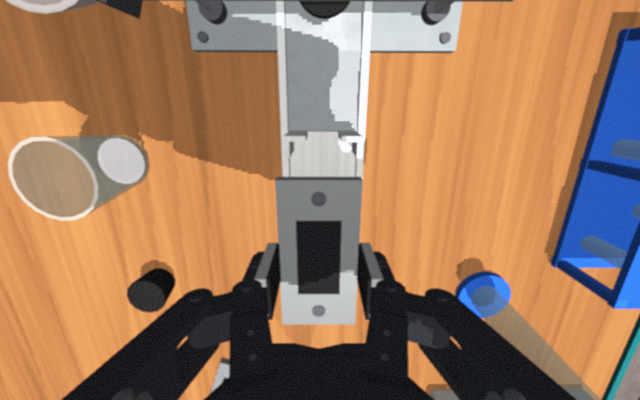

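```bash
python3 - <<'E'
from h import *
s=snap('wrist');P=pts(s);z=P[...,2]
m=(z>0.03)&(z<0.062)&(abs(P[...,0]-.581)<0.04)&(P[...,1]>-0.07)&(P[...,1]<-0.01)
q=P[m]; print(len(q),q.min(0),q.max(0)); t=q[q[:,2]>0.0545]; print(len(t),np.percentile(t,[2,98],axis=0))
L=t[t[:,0]<.581]; Rr=t[t[:,0]>.581]; print(np.percentile(L,[3,97],axis=0),np.percentile(Rr,[3,97],axis=0))
for n in ['scene','side']:
    s=snap(n);P=pts(s);z=P[...,2]
    h=(z>0.07)&(z<0.08)&(abs(P[...,0]-.581)<0.03)&(P[...,1]<-0.13)&(P[...,1]>-.2); print(n,h.sum(),P[h].mean(0))
E
```

```text
700 [ 0.55274104 -0.04604149  0.03012199] [ 0.61061056 -0.02940951  0.06023598]
459 [[ 0.55302201 -0.04516084  0.05581197]
 [ 0.61038073 -0.02986392  0.05962668]]
[[ 0.55297764 -0.04462633  0.05666864]
 [ 0.56797153 -0.02977892  0.05961694]] [[ 0.59561424 -0.04488385  0.05669812]
 [ 0.61045411 -0.0300903   0.05944252]]
scene 1 [ 0.57822249 -0.16114758  0.07821653]
side 21 [ 0.57993427 -0.16677216  0.07543745]
```

```bash
python3 -c "
from h import *
go(.5817,-.0817,.075,-.6)"
```

```text
delta [ 0.0034 -0.0094  0.0463] rot [-0.     0.006  0.001] | pos [ 0.5785 -0.0911  0.1213] t 5.18 gap 0.0429 F [-0.2 -0.3  0.3]
```

```bash
python3 -m pendant '[[0.002,-0.005,0.015,0,0.003,0],[0.0014,-0.004,0.015,0,0.003,0],[0,0,0.015,0,0,0],[0,0,0,0,0,0],[0,0,0,0,0,0]]'
python3 - <<'E'
from h import *
go(.5817,-.0817,.022,-.6)
E
```

```text
time_s: 5.6
eef_pos: [0.582, -0.0881, 0.0752]
tool_rot: [1.0, -0.009, 0.001, 0.001]
wrist_force: [-0.1, 0.1, 0.1]
finger_gap: 0.0427
delta [-0.0005 -0.0065  0.0532] rot [ 0.002 -0.002 -0.007] | pos [ 0.582  -0.0881  0.0752] t 5.6 gap 0.0427 F [-0.1  0.1  0.1]
```

```bash
python3 -m pendant '[[-0.0005,-0.0065,0,0.001,-0.001,-0.007],[0,0,0,0,0,0]]'
python3 - <<'E'
from h import *
go(.5817,-.0817,.022,-.6)
E
```

```text
time_s: 5.77
eef_pos: [0.5817, -0.0825, 0.0762]
tool_rot: [1.0, -0.006, 0.001, 0.0]
wrist_force: [0.1, 0.3, -0.3]
finger_gap: 0.0429
delta [-0.0001 -0.0009  0.0542] rot [ 0.001 -0.001 -0.001] | pos [ 0.5817 -0.0825  0.0762] t 5.77 gap 0.0429 F [ 0.1  0.3 -0.3]
```

```bash
python3 -m pendant '[[0,-0.001,0.012,0,0,0],[0,0,0.012,0,0,0],[0,0,0.012,0,0,0],[0,0,0.009,0,0,0],[0,0,0.004,0,0,0],[0,0,0,0,0,0]]'
python3 - <<'E'
from h import *
go(.5817,-.0817,.021,-.6)
E
```

```text
time_s: 6.27
eef_pos: [0.5823, -0.0817, 0.0233]
tool_rot: [1.0, -0.006, 0.001, 0.001]
wrist_force: [-0.9, 0.4, -0.3]
finger_gap: 0.0429
delta [-0.0006 -0.      0.0023] rot [ 0.001 -0.003 -0.001] | pos [ 0.5823 -0.0817  0.0233] t 6.27 gap 0.0429 F [-0.9  0.4 -0.3]
```

```bash
python3 -m pendant '[[0,0,0.0025,0,0.002,0],[0,0,0,0,0,0]]'; python3 -m pendant '[[0,0,0,0,0,0],[0,0,0,0,0,0],[0,0,-0.01,0,0,0],[0,0,-0.03,0,0,0],[0,0,-0.03,0,0,0],[0,0,-0.03,0,0,0],[0,0,0,0,0,0]]' 0.33
python3 - <<'E'
from h import *
go(.455,-.35,.16,-20)
s=snap('wrist','w6.png')
E
```

```text
time_s: 6.43
eef_pos: [0.5821, -0.0818, 0.0202]
tool_rot: [1.0, -0.006, 0.002, 0.001]
wrist_force: [0.2, -0.3, -0.7]
finger_gap: 0.0431
time_s: 7.02
eef_pos: [0.5815, -0.0817, 0.1276]
tool_rot: [1.0, -0.006, 0.002, 0.001]
wrist_force: [0.3, -0.2, 1.1]
finger_gap: 0.0573
delta [-0.1231  0.2698 -0.0326] rot [ 0.    -0.005  0.337] | pos [ 0.5815 -0.0817  0.1276] t 7.02 gap 0.0573 F [ 0.3 -0.2  1.1]
```

View pics/w6.png

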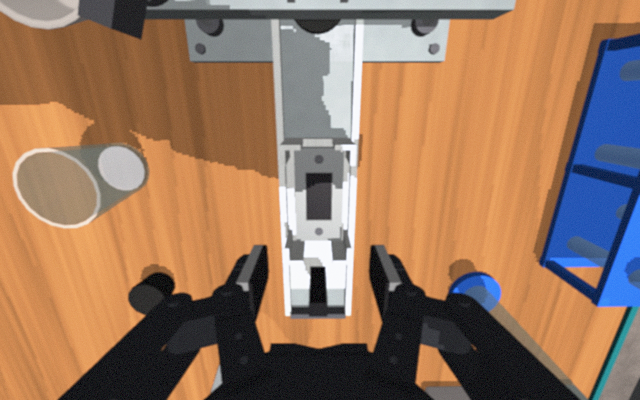

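Plate A lies flat in the pocket at (318,195). Next is plate B.

```bash
cat >> h.py <<'E'
def plan(x,y,z,yawdeg,n):
    o=bot.observe(); Rt=R.from_quat(o['tool_rot']); p=o['eef_pos']
    c,s_=np.cos(np.radians(yawdeg)),np.sin(np.radians(yawdeg))
    T=R.from_matrix(np.array([[c,s_,0],[s_,-c,0],[0,0,-1]]))
    w=(Rt.inv()*T).as_rotvec(); d=(np.array([x,y,z])-p)/n
    for i in range(n):
        Ri=Rt*R.from_rotvec(w*i/n); print(np.r_[Ri.inv().apply(d),w/n].round(3).tolist(),end=',')
    print()
E
python3 -c "
from h import *
plan(.461,-.3555,.12,-20.2,9)"
```

```text
[-0.013, 0.031, 0.001, 0.0, -0.0, 0.038],[-0.012, 0.031, 0.001, 0.0, -0.0, 0.038],[-0.011, 0.031, 0.001, 0.0, -0.0, 0.038],[-0.009, 0.032, 0.001, 0.0, -0.0, 0.038],[-0.008, 0.032, 0.001, 0.0, -0.0, 0.038],[-0.007, 0.032, 0.001, 0.0, -0.0, 0.038],[-0.006, 0.033, 0.001, 0.0, -0.0, 0.038],[-0.004, 0.033, 0.001, 0.0, -0.0, 0.038],[-0.003, 0.033, 0.001, 0.0, -0.0, 0.038],
```

```bash
python3 -m pendant '[[-0.013,0.031,0,0,0,0.038],[-0.012,0.031,0,0,0,0.038],[-0.011,0.031,0,0,0,0.038],[-0.009,0.032,0,0,0,0.038],[-0.008,0.032,0,0,0,0.038],[-0.007,0.032,0,0,0,0.038],[-0.006,0.033,0,0,0,0.038],[-0.004,0.033,0,0,0,0.038],[-0.003,0.031,0,0,0,0.038],[0,0,0,0,0,0]]'
python3 - <<'E'
from h import *
s=snap('wrist','w7.png'); plates(s=s)
go(.461,-.3555,.06,-20.2)
E
```

```text
time_s: 7.9
eef_pos: [0.4548, -0.3622, 0.1253]
tool_rot: [0.983, -0.182, 0.002, -0.001]
wrist_force: [-1.7, -0.7, -1.3]
finger_gap: 0.0573
px [198.  39.] ctr 409.6 -203.2 size 7.8 27.6 long axis deg 36.9 z 0.0098 col [19. 24. 33.] 90
px [606. 154.] ctr 721.2 -437.4 size 33.1 170.6 long axis deg 79.1 z 0.0085 col [87. 89. 94.] 1628
px [321. 180.] ctr 461.0 -355.6 size 43.9 90.1 long axis deg 69.9 z 0.0073 col [143. 142. 143.] 4040
px [408. 251.] ctr 522.7 -459.2 size 8.3 37.1 long axis deg 160.0 z 0.0086 col [105. 108. 117.] 128
px [529. 317.] ctr 628.8 -591.9 size 4.2 60.4 long axis deg 0.0 z 0.008 col [70. 69. 68.] 424
px [425. 348.] ctr 507.3 -592.3 size 3.3 18.2 long axis deg 179.5 z 0.0102 col [66. 65. 64.] 69
delta [ 0.0027 -0.0052  0.0652] rot [-0.004 -0.004 -0.009] | pos [ 0.4563 -0.3595  0.1252] t 7.95 gap 0.0573 F [ 0.1  1.  -0.5]
```

```bash
python3 -m pendant '[[0.0015,-0.003,0.025,-0.002,-0.002,-0.005],[0.001,-0.002,0.025,-0.002,-0.002,-0.004],[0,0,0.025,0,0,0],[0,0,0.015,0,0,0],[0,0,0,0,0,0],[0,0,0,0,0,0]]'
python3 - <<'E'
from h import *
go(.461,-.3556,.0,-20.2)
E
```

```text
time_s: 8.45
eef_pos: [0.463, -0.3518, 0.0325]
tool_rot: [0.985, -0.173, 0.001, -0.001]
wrist_force: [-0.3, -0.4, 0.5]
finger_gap: 0.0569
delta [-0.0006  0.0043  0.0325] rot [-0.002 -0.002  0.005] | pos [ 0.463  -0.3518  0.0325] t 8.45 gap 0.0569 F [-0.3 -0.4  0.5]
```

```bash
python3 -m pendant '[[-0.0006,0.004,0.012,-0.001,-0.001,0.005],[0,0.001,0.011,0,0,0],[0,0,0.006,0,0,0],[0,0,0,0,0,0]]'
python3 - <<'E'
from h import *
go(.461,-.3556,-.001,-20.2)
E
```

```text
time_s: 8.78
eef_pos: [0.4622, -0.3563, 0.0037]
tool_rot: [0.985, -0.175, 0.002, 0.0]
wrist_force: [-0.1, 0.1, -0.1]
finger_gap: 0.0571
delta [-0.0013 -0.0003  0.0047] rot [-0.    -0.004  0.001] | pos [ 0.4622 -0.3563  0.0037] t 8.78 gap 0.0571 F [-0.1  0.1 -0.1]
```

```bash
python3 -m pendant '[[-0.001,0,0.0045,0,-0.004,0.001],[0,0,0,0,0,0]]' 
python3 -m pendant '[[0,0,0,0,0,0],[0,0,0,0,0,0],[0,0,0,0,0,0],[0,0,0,0,0,0],[0,0,0,0,0,0],[0,0,-0.01,0,0,0],[0,0,-0.025,0,0,0],[0,0,-0.035,0,0,0],[0,0,-0.035,0,0,0],[0,0,-0.02,0,0,0]]' 0.7 30
python3 - <<'E'
from h import *
held()
plan(.5817,-.0817,.12,-.6,9)
E
```

```text
time_s: 8.95
eef_pos: [0.4612, -0.3561, -0.001]
tool_rot: [0.984, -0.175, -0.0, -0.0]
wrist_force: [-0.6, -0.3, 0.0]
finger_gap: 0.057
time_s: 9.78
eef_pos: [0.4597, -0.3548, 0.1284]
tool_rot: [0.985, -0.175, -0.003, -0.001]
wrist_force: [0.7, -0.5, -0.4]
finger_gap: 0.0426
held in tool frame mm [-0.  -0.5] [91.1 45. ] 90.0 top z -0.005 n 12382
[0.002, -0.033, 0.001, -0.0, 0.0, -0.038],[0.003, -0.033, 0.001, -0.0, 0.0, -0.038],[0.005, -0.033, 0.001, -0.0, 0.0, -0.038],[0.006, -0.033, 0.001, -0.0, 0.0, -0.038],[0.007, -0.032, 0.001, -0.0, 0.0, -0.038],[0.008, -0.032, 0.001, -0.0, 0.0, -0.038],[0.01, -0.032, 0.001, -0.0, 0.0, -0.038],[0.011, -0.031, 0.001, -0.0, 0.0, -0.038],[0.012, -0.031, 0.001, -0.0, 0.0, -0.038],
```

```bash
python3 -m pendant '[[0.002,-0.033,0,0,0,-0.038],[0.003,-0.033,0,0,0,-0.038],[0.005,-0.033,0,0,0,-0.038],[0.006,-0.033,0,0,0,-0.038],[0.007,-0.032,0,0,0,-0.038],[0.008,-0.032,0,0,0,-0.038],[0.01,-0.032,0,0,0,-0.038],[0.011,-0.031,0,0,0,-0.038],[0.01,-0.028,0,0,0,-0.034],[0,0,0,0,0,0]]'
python3 - <<'E'
from h import *
bot.snapshot('wrist');bot.snapshot('wrist')
held()
go(.5817,-.0817,.08,-.6)
E
```

```text
time_s: 10.67
eef_pos: [0.5834, -0.0752, 0.1411]
tool_rot: [1.0, -0.002, 0.004, 0.002]
wrist_force: [0.1, 1.1, -0.5]
finger_gap: 0.0427
held in tool frame mm [ 0.  -1.6] [90.7 44.9] 89.9 top z -0.008 n 12345
delta [-0.0002 -0.001   0.061 ] rot [ 0.007 -0.006 -0.002] | pos [ 0.5815 -0.0823  0.141 ] t 10.82 gap 0.0431 F [-0.5 -0.8  0.1]
```

```bash
python3 -m pendant '[[0,0,0.02,0.004,-0.003,-0.002],[0,0,0.02,0.003,-0.003,0],[0,0,0.02,0,0,0],[0,0,0,0,0,0],[0,0,0,0,0,0]]'
python3 - <<'E'
from h import *
held()
go(.5817,-.0822,.0285,-.6)
E
```

```text
time_s: 11.23
eef_pos: [0.5805, -0.09, 0.0819]
tool_rot: [1.0, -0.01, 0.001, 0.002]
wrist_force: [0.5, 0.0, 0.1]
finger_gap: 0.043
held in tool frame mm [-0.  -0.1] [90.8 44.9] 90.0 top z -0.0078 n 12342
delta [ 0.0011 -0.0081  0.0534] rot [ 0.004 -0.002 -0.01 ] | pos [ 0.5804 -0.0901  0.0819] t 11.28 gap 0.0432 F [-0.6 -1.4 -0.4]
```

```bash
python3 -m pendant '[[0.001,-0.008,0,0.004,-0.002,-0.01],[0,0,0,0,0,0]]'
python3 - <<'E'
from h import *
go(.5817,-.0818,.0285,-.6)
E
```

```text
time_s: 11.45
eef_pos: [0.582, -0.0824, 0.0839]
tool_rot: [1.0, -0.006, 0.001, -0.0]
wrist_force: [0.0, 1.0, -0.2]
finger_gap: 0.0427
delta [-0.0004 -0.0006  0.0554] rot [-0.    -0.002 -0.001] | pos [ 0.582  -0.0824  0.0839] t 11.45 gap 0.0427 F [ 0.   1.  -0.2]
```

```bash
python3 -m pendant '[[0,-0.001,0.012,0,0,0],[0,0,0.012,0,0,0],[0,0,0.012,0,0,0],[0,0,0.01,0,0,0],[0,0,0.005,0,0,0],[0,0,0,0,0,0]]'
python3 - <<'E'
from h import *
go(.5817,-.0818,.0285,-.6)
E
```

```text
time_s: 11.95
eef_pos: [0.583, -0.0808, 0.03]
tool_rot: [1.0, -0.005, 0.002, -0.0]
wrist_force: [0.0, -0.3, -0.2]
finger_gap: 0.0431
delta [-0.0013  0.001   0.0014] rot [-0.    -0.005 -0.   ] | pos [ 0.583  -0.0808  0.03  ] t 11.95 gap 0.0431 F [ 0.  -0.3 -0.2]
```

```bash
python3 -m pendant '[[-0.001,0.001,0.0025,0,-0.004,0],[0,0,0,0,0,0]]'; python3 -m pendant '[[0,0,0,0,0,0],[0,0,0,0,0,0],[0,0,-0.01,0,0,0],[0,0,-0.03,0,0,0],[0,0,-0.03,0,0,0],[0,0,-0.03,0,0,0],[0,0,-0.02,0,0,0],[0,0,0,0,0,0]]' 0.33
python3 - <<'E'
from h import *
s=snap('wrist','w8.png')
s2=snap('side'); plates('side',s2)
E
```

```text
time_s: 12.12
eef_pos: [0.5818, -0.0819, 0.0269]
tool_rot: [1.0, -0.005, -0.0, -0.0]
wrist_force: [-0.7, -0.2, -1.1]
finger_gap: 0.0428
time_s: 12.78
eef_pos: [0.5817, -0.0821, 0.1571]
tool_rot: [1.0, -0.005, 0.001, 0.0]
wrist_force: [0.3, 0.5, 0.5]
finger_gap: 0.0576
px [245. 171.] ctr 494.9 396.2 size 44.5 91.3 long axis deg 118.2 z 0.0064 col [136. 140. 141.] 147
px [284. 178.] ctr 612.1 276.1 size 39.9 90.3 long axis deg 62.8 z 0.0062 col [136. 140. 141.] 144
px [251. 197.] ctr 453.3 244.9 size 43.8 91.5 long axis deg 97.2 z 0.0063 col [140. 144. 145.] 179
px [303. 217.] ctr 585.4 51.6 size 140.7 216.4 long axis deg 17.9 z 0.0092 col [143. 147. 142.] 689
px [338. 261.] ctr 576.9 -136.1 size 71.1 181.1 long axis deg 90.3 z 0.0091 col [162. 166. 162.] 240
px [431. 303.] ctr 721.1 -441.6 size 9.9 168.1 long axis deg 92.0 z 0.0081 col [124. 129. 135.] 97
px [429. 381.] ctr 565.7 -619.0 size 48.9 183.8 long axis deg 0.3 z 0.0051 col [172. 176. 173.] 890
px [461. 373.] ctr 637.0 -637.0 size 24.5 42.7 long axis deg 172.3 z 0.0058 col [138. 142. 141.] 50
px [462. 391.] ctr 606.2 -677.7 size 41.0 106.6 long axis deg 173.6 z 0.0052 col [166. 170. 167.] 423
```

View pics/w8.png

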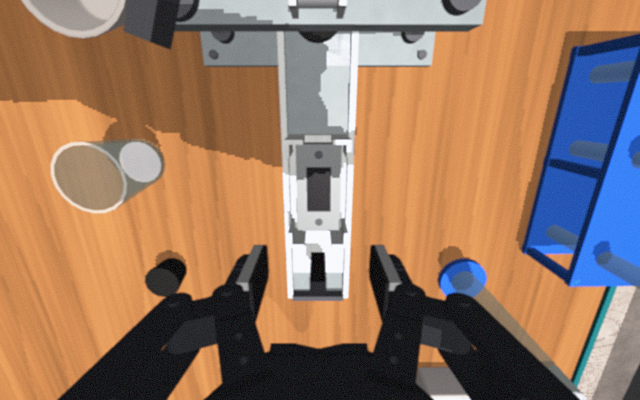

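Two plates are stacked at (318,188). Plates C, D and E haven't moved. I'll raise above the lever and go to C.

```bash
python3 -m pendant '[[0,0,-0.03,0,0,0],[0,0,-0.035,0,0,0],[0,0,-0.025,0,0,0],[0,0,0,0,0,0]]' 0.33
python3 - <<'E'
from h import *
plan(.455,.246,.25,8,9)
E
```

```text
time_s: 13.22
eef_pos: [0.579, -0.0817, 0.2439]
tool_rot: [1.0, -0.005, -0.005, -0.001]
wrist_force: [0.9, 0.5, 0.4]
finger_gap: 0.0572
[-0.014, -0.036, -0.001, -0.0, 0.001, -0.017],[-0.014, -0.036, -0.001, -0.0, 0.001, -0.017],[-0.013, -0.037, -0.001, -0.0, 0.001, -0.017],[-0.012, -0.037, -0.001, -0.0, 0.001, -0.017],[-0.012, -0.037, -0.001, -0.0, 0.001, -0.017],[-0.011, -0.037, -0.001, -0.0, 0.001, -0.017],[-0.01, -0.037, -0.001, -0.0, 0.001, -0.017],[-0.01, -0.038, -0.001, -0.0, 0.001, -0.017],[-0.009, -0.038, -0.001, -0.0, 0.001, -0.017],
```

```bash
python3 -m pendant '[[-0.014,-0.036,-0.001,0,0.001,-0.017],[-0.014,-0.036,-0.001,0,0.001,-0.017],[-0.013,-0.037,-0.001,0,0.001,-0.017],[-0.012,-0.037,-0.001,0,0.001,-0.017],[-0.012,-0.037,-0.001,0,0.001,-0.017],[-0.011,-0.037,-0.001,0,0.001,-0.017],[-0.01,-0.037,-0.001,0,0.001,-0.017],[-0.01,-0.037,-0.001,0,0.001,-0.017],[-0.009,-0.033,-0.001,0,0.001,-0.017],[0,0,0,0,0,0]]'
python3 - <<'E'
from h import *
s=snap('wrist','w9.png'); plates(s=s)
go(.455,.246,.10,8)
E
```

```text
time_s: 14.05
eef_pos: [0.4458, 0.25, 0.2456]
tool_rot: [0.997, 0.073, -0.006, 0.001]
wrist_force: [-0.3, 1.7, 0.5]
finger_gap: 0.0573
px [626.   9.] ctr 770.3 483.0 size 3.5 24.1 long axis deg 88.4 z 0.0074 col [88. 89. 92.] 149
px [378.  52.] ctr 495.2 398.1 size 44.3 89.9 long axis deg 117.9 z 0.0074 col [175. 174. 174.] 2947
px [602.  67.] ctr 770.6 421.7 size 4.5 68.0 long axis deg 91.2 z 0.008 col [90. 92. 94.] 392
px [577. 124.] ctr 770.2 355.2 size 3.5 32.8 long axis deg 91.1 z 0.0079 col [91. 93. 96.] 165
px [444. 161.] ctr 612.8 278.2 size 44.9 89.8 long axis deg 65.5 z 0.0073 col [166. 165. 166.] 2121
px [326. 167.] ctr 454.4 246.1 size 43.0 90.1 long axis deg 98.2 z 0.0073 col [185. 185. 186.] 1984
px [516. 239.] ctr 758.3 177.9 size 30.8 74.2 long axis deg 68.3 z 0.0089 col [105. 124. 137.] 314
px [280. 255.] ctr 402.9 102.3 size 20.1 39.9 long axis deg 149.5 z 0.0105 col [215. 218. 223.] 175
px [345. 284.] ctr 511.0 53.4 size 71.4 75.7 long axis deg 89.4 z 0.0101 col [149. 149. 143.] 1229
px [436. 288.] ctr 657.2 75.4 size 25.8 68.4 long axis deg 179.3 z 0.0101 col [124. 123. 119.] 462
px [371. 304.] ctr 557.7 36.9 size 21.4 55.5 long axis deg 115.2 z 0.0102 col [211. 210. 203.] 210
px [266. 324.] ctr 395.3 -35.9 size 10.2 36.6 long axis deg 170.2 z 0.0082 col [139. 146. 154.] 81
delta [0.0095 0.0019 0.1453] rot [0.003 0.012 0.003] | pos [0.447  0.2472 0.2454] t 14.1 gap 0.0574 F [ 0.8 -0.5  0. ]
```

View pics/w9.png

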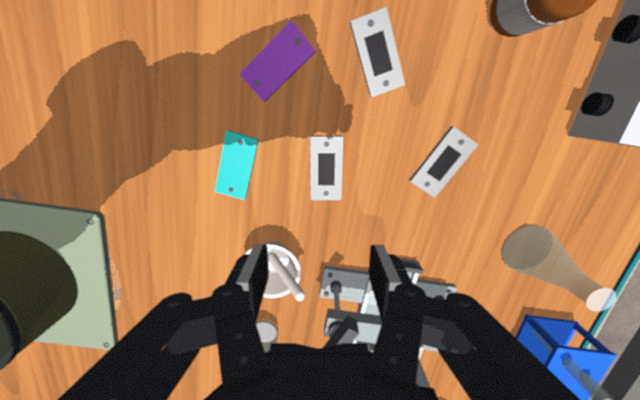

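C is at (326,167), D at (444,161), E at (378,52). Descending onto C.

```bash
python3 -m pendant '[[0.004,0.001,0.03,0.002,0.006,0.003],[0.004,0.001,0.035,0.001,0.006,0],[0.001,0,0.035,0,0,0],[0,0,0.035,0,0,0],[0,0,0.03,0,0,0],[0,0,0.03,0,0,0],[0,0,0.015,0,0,0],[0,0,0,0,0,0],[0,0,0,0,0,0]]'
python3 - <<'E'
from h import *
go(.4544,.2461,-.001,8.2)
E
```

```text
time_s: 14.85
eef_pos: [0.4563, 0.2388, 0.0223]
tool_rot: [0.998, 0.067, -0.001, 0.002]
wrist_force: [-0.2, -0.5, 0.8]
finger_gap: 0.0573
delta [-0.0009 -0.0076  0.0232] rot [ 0.005  0.002 -0.009] | pos [0.4563 0.2388 0.0223] t 14.85 gap 0.0573 F [-0.2 -0.5  0.8]
```

```bash
python3 -m pendant '[[-0.001,-0.007,0.008,0.004,0.001,-0.009],[0,-0.001,0.008,0,0,0],[0,0,0.003,0,0,0],[0,0,0,0,0,0]]'
python3 - <<'E'
from h import *
go(.4544,.2461,-.001,8.2)
E
```

```text
time_s: 15.18
eef_pos: [0.4554, 0.2472, 0.0041]
tool_rot: [0.997, 0.071, 0.001, -0.0]
wrist_force: [-0.1, 0.1, -0.3]
finger_gap: 0.0569
delta [-0.0012  0.0009  0.0051] rot [-0.001 -0.002 -0.001] | pos [0.4554 0.2472 0.0041] t 15.18 gap 0.0569 F [-0.1  0.1 -0.3]
```

```bash
python3 -m pendant '[[-0.001,0.001,0.005,0,-0.002,0],[0,0,0,0,0,0]]' 
python3 -m pendant '[[0,0,0,0,0,0],[0,0,0,0,0,0],[0,0,0,0,0,0],[0,0,0,0,0,0],[0,0,0,0,0,0],[0,0,-0.01,0,0,0],[0,0,-0.025,0,0,0],[0,0,-0.035,0,0,0],[0,0,-0.035,0,0,0],[0,0,-0.035,0,0,0]]' 0.7 30
python3 -m pendant '[[0,0,-0.035,0,0,0],[0,0,-0.035,0,0,0],[0,0,-0.03,0,0,0],[0,0,0,0,0,0]]'
python3 - <<'E'
from h import *
held()
plan(.5817,-.0817,.24,-.6,9)
E
```

```text
time_s: 15.35
eef_pos: [0.4548, 0.2462, -0.0006]
tool_rot: [0.997, 0.071, 0.0, -0.001]
wrist_force: [-0.1, 0.6, -0.3]
finger_gap: 0.0572
time_s: 16.18
eef_pos: [0.4523, 0.2444, 0.1422]
tool_rot: [0.997, 0.071, -0.004, 0.001]
wrist_force: [-0.0, 0.4, -0.1]
finger_gap: 0.0428
time_s: 16.52
eef_pos: [0.4527, 0.2444, 0.2566]
tool_rot: [0.997, 0.071, 0.0, -0.001]
wrist_force: [1.4, 0.1, -0.0]
finger_gap: 0.0427
held in tool frame mm [-0. -0.] [45.  90.8] 0.1 top z -0.0097 n 12237
[0.009, 0.038, 0.002, -0.0, 0.0, 0.017],[0.01, 0.038, 0.002, -0.0, 0.0, 0.017],[0.01, 0.038, 0.002, -0.0, 0.0, 0.017],[0.011, 0.037, 0.002, -0.0, 0.0, 0.017],[0.012, 0.037, 0.002, -0.0, 0.0, 0.017],[0.012, 0.037, 0.002, -0.0, 0.0, 0.017],[0.013, 0.037, 0.002, -0.0, 0.0, 0.017],[0.014, 0.037, 0.002, -0.0, 0.0, 0.017],[0.014, 0.036, 0.002, -0.0, 0.0, 0.017],
```

```bash
python3 -m pendant '[[0.009,0.037,0,0,0,0.017],[0.01,0.037,0,0,0,0.017],[0.01,0.037,0,0,0,0.017],[0.011,0.037,0,0,0,0.017],[0.012,0.037,0,0,0,0.017],[0.012,0.037,0,0,0,0.017],[0.013,0.037,0,0,0,0.017],[0.014,0.037,0,0,0,0.017],[0.013,0.032,0,0,0,0.017],[0,0,0,0,0,0]]'
python3 - <<'E'
from h import *
bot.snapshot('wrist')
s=snap('wrist','w10.png');held(s)
go(.5817,-.0817,.085,-.6)
E
```

```text
time_s: 17.4
eef_pos: [0.5801, -0.0889, 0.2488]
tool_rot: [1.0, -0.005, -0.006, -0.0]
wrist_force: [-1.4, -1.3, -1.2]
finger_gap: 0.0429
held in tool frame mm [-0.  3.] [45.  91.1] 0.2 top z -0.0072 n 12330
delta [ 0.0044 -0.0008  0.1639] rot [-0.004  0.012  0.006] | pos [ 0.5792 -0.0831  0.2489] t 17.5 gap 0.0431 F [-0.2  0.6 -0.5]
```

```bash
python3 -m pendant '[[0.002,0,0.03,-0.002,0.006,0.003],[0.002,0,0.035,-0.002,0.006,0.003],[0,0,0.035,0,0,0],[0,0,0.035,0,0,0],[0,0,0.02,0,0,0],[0,0,0,0,0,0],[0,0,0,0,0,0]]'
python3 - <<'E'
from h import *
go(.5817,-.0818,.0353,-.6)
E
```

```text
time_s: 18.08
eef_pos: [0.5807, -0.0728, 0.0885]
tool_rot: [1.0, 0.0, 0.0, -0.002]
wrist_force: [0.6, 0.0, -0.9]
finger_gap: 0.0428
delta [0.001  0.0093 0.0531] rot [-0.005 -0.001  0.011] | pos [ 0.5807 -0.0728  0.0885] t 18.08 gap 0.0428 F [ 0.6  0.  -0.9]
```

```bash
python3 -m pendant '[[0.001,0.009,0,-0.004,-0.001,0.01],[0,0,0,0,0,0],[0,0,0,0,0,0]]'
python3 - <<'E'
from h import *
held()
go(.5817,-.0818,.0353,-.6)
E
```

```text
time_s: 18.33
eef_pos: [0.5827, -0.0812, 0.0919]
tool_rot: [1.0, -0.004, 0.001, -0.0]
wrist_force: [-0.0, 0.1, -0.9]
finger_gap: 0.0425
held in tool frame mm [-0.  -0.2] [45.  90.9] 0.0 top z -0.0073 n 12327
delta [-0.0013  0.0003  0.0568] rot [-0.    -0.003  0.002] | pos [ 0.5829 -0.0815  0.0921] t 18.38 gap 0.0428 F [ 0.1 -1.1 -0.1]
```

```bash
python3 -m pendant '[[-0.001,0,0.012,0,-0.002,0],[0,0,0.012,0,0,0],[0,0,0.012,0,0,0],[0,0,0.01,0,0,0],[0,0,0.006,0,0,0],[0,0,0,0,0,0]]'
python3 - <<'E'
from h import *
go(.5817,-.0818,.0355,-.6)
E
```

```text
time_s: 18.88
eef_pos: [0.5826, -0.0816, 0.0367]
tool_rot: [1.0, -0.005, 0.002, -0.0]
wrist_force: [0.3, 1.1, -0.8]
finger_gap: 0.0427
delta [-0.0009  0.0002  0.0012] rot [-0.    -0.004  0.001] | pos [ 0.5826 -0.0816  0.0367] t 18.88 gap 0.0427 F [ 0.3  1.1 -0.8]
```

```bash
python3 -m pendant '[[-0.001,0,0.0015,0,-0.004,0],[0,0,0,0,0,0]]'; python3 -m pendant '[[0,0,0,0,0,0],[0,0,0,0,0,0],[0,0,-0.01,0,0,0],[0,0,-0.03,0,0,0],[0,0,-0.03,0,0,0],[0,0,-0.035,0,0,0],[0,0,-0.035,0,0,0],[0,0,-0.035,0,0,0],[0,0,-0.025,0,0,0],[0,0,0,0,0,0]]' 0.33
python3 - <<'E'
from h import *
s=snap('wrist','w11.png')
plan(.6128,.2782,.26,-24.5,10)
E
```

```text
time_s: 19.05
eef_pos: [0.5813, -0.0816, 0.0346]
tool_rot: [1.0, -0.005, -0.001, -0.0]
wrist_force: [-0.1, -1.2, -0.5]
finger_gap: 0.0427
time_s: 19.88
eef_pos: [0.5806, -0.0816, 0.2516]
tool_rot: [1.0, -0.005, 0.001, -0.0]
wrist_force: [1.8, -0.8, -0.2]
finger_gap: 0.0576
[0.003, -0.036, -0.001, -0.0, -0.0, 0.042],[0.001, -0.036, -0.001, -0.0, -0.0, 0.042],[-0.0, -0.036, -0.001, -0.0, -0.0, 0.042],[-0.002, -0.036, -0.001, -0.0, -0.0, 0.042],[-0.003, -0.036, -0.001, -0.0, -0.0, 0.042],[-0.005, -0.036, -0.001, -0.0, -0.0, 0.042],[-0.006, -0.036, -0.001, -0.0, -0.0, 0.042],[-0.008, -0.035, -0.001, -0.0, -0.0, 0.042],[-0.009, -0.035, -0.001, -0.0, -0.0, 0.042],[-0.011, -0.035, -0.001, -0.0, -0.0, 0.042],
```

View pics/w11.png

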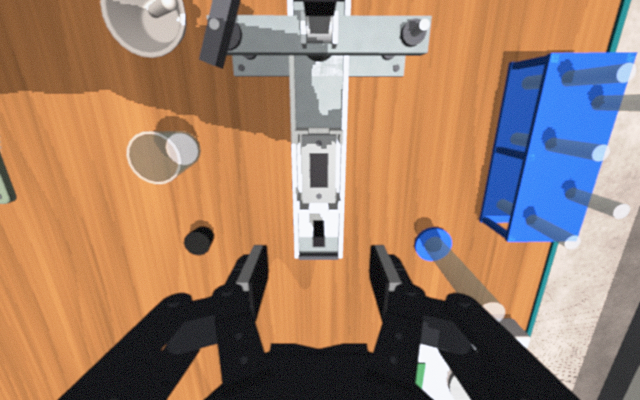

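Three are stacked. Now plate D.

```bash
python3 -m pendant '[[0.003,-0.036,-0.001,0,0,0.042],[0.001,-0.036,-0.001,0,0,0.042],[0,-0.036,-0.001,0,0,0.042],[-0.002,-0.036,-0.001,0,0,0.042],[-0.003,-0.036,0,0,0,0.042],[-0.005,-0.036,0,0,0,0.042],[-0.006,-0.036,0,0,0,0.042],[-0.008,-0.035,0,0,0,0.042],[-0.009,-0.035,0,0,0,0.042],[-0.010,-0.030,0,0,0,0.042]]'
python3 -m pendant '[[0,0,0,0,0,0]]'
python3 - <<'E'
from h import *
s=snap('wrist','w12.png'); plates(s=s)
go(.6128,.2782,.05,-24.5)
E
```

```text
time_s: 20.77
eef_pos: [0.6123, 0.28, 0.2532]
tool_rot: [0.974, -0.228, -0.0, 0.003]
wrist_force: [0.1, -0.2, 0.7]
finger_gap: 0.0575
time_s: 20.85
eef_pos: [0.6105, 0.2869, 0.2517]
tool_rot: [0.974, -0.226, -0.002, 0.002]
wrist_force: [-0.3, 0.8, -0.9]
finger_gap: 0.0569
px [28. 26.] ctr 359.5 592.9 size 18.5 87.4 long axis deg 11.4 z 0.008 col [72. 71. 68.] 456
px [392.  14.] ctr 770.3 411.1 size 1.2 35.2 long axis deg 89.8 z 0.0078 col [92. 94. 97.] 82
px [206. 127.] ctr 495.5 397.9 size 44.6 90.2 long axis deg 117.8 z 0.0072 col [105. 105. 104.] 2260
px [323. 167.] ctr 613.2 277.9 size 43.9 90.3 long axis deg 65.5 z 0.0073 col [173. 173. 174.] 1929
px [444. 175.] ctr 767.5 189.4 size 29.1 73.2 long axis deg 32.0 z 0.0094 col [110. 130. 143.] 224
px [349. 264.] ctr 583.4 120.6 size 2.3 70.9 long axis deg 179.3 z 0.0082 col [70. 69. 68.] 149
px [417. 267.] ctr 674.9 60.2 size 30.2 55.7 long axis deg 89.2 z 0.0101 col [163. 162. 158.] 402
px [358. 291.] ctr 579.9 61.5 size 55.4 82.1 long axis deg 89.5 z 0.0101 col [172. 171. 165.] 1044
px [324. 306.] ctr 510.1 61.8 size 55.6 69.5 long axis deg 179.2 z 0.01 col [156. 156. 150.] 1011
px [262. 322.] ctr 402.8 83.6 size 11.9 22.1 long axis deg 100.7 z 0.0101 col [247. 246. 246.] 62
px [596. 395.] ctr 890.8 -357.4 size 6.3 52.7 long axis deg 0.7 z 0.0077 col [106. 108. 114.] 160
delta [0.0045 0.0032 0.2018] rot [ 0.006  0.001 -0.029] | pos [0.6109 0.2839 0.2517] t 20.9 gap 0.0572 F [ 0.7 -1.2 -0.4]
```

View pics/w12.png

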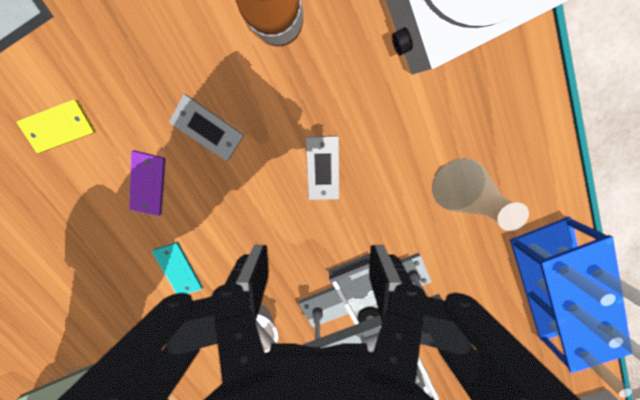

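```bash
python3 -m pendant '[[0.002,0.002,0.035,0.003,0,-0.015],[0.002,0.001,0.035,0.003,0,-0.014],[0,0,0.035,0,0,0],[0,0,0.035,0,0,0],[0,0,0.035,0,0,0],[0,0,0.03,0,0,0],[0,0,0.015,0,0,0],[0,0,0,0,0,0],[0,0,0,0,0,0]]'
python3 - <<'E'
from h import *
go(.6132,.2779,-.001,-24.5)
E
```

```text
time_s: 21.65
eef_pos: [0.6124, 0.2713, 0.023]
tool_rot: [0.977, -0.212, -0.0, 0.001]
wrist_force: [0.9, 0.1, 1.2]
finger_gap: 0.0572
delta [-0.002  -0.0064  0.024 ] rot [ 0.003 -0.    -0.   ] | pos [0.6124 0.2713 0.023 ] t 21.65 gap 0.0572 F [0.9 0.1 1.2]
```

```bash
python3 -m pendant '[[-0.002,-0.006,0.008,0.003,0,0],[0,-0.001,0.008,0,0,0],[0,0,0.003,0,0,0],[0,0,0,0,0,0]]'
python3 - <<'E'
from h import *
go(.6132,.2779,-.001,-24.5)
E
```

```text
time_s: 21.98
eef_pos: [0.6153, 0.279, 0.0064]
tool_rot: [0.977, -0.213, 0.002, -0.001]
wrist_force: [-0.4, -0.4, -0.1]
finger_gap: 0.0573
delta [-0.0015  0.0019  0.0073] rot [-0.004 -0.004 -0.001] | pos [0.6153 0.279  0.0064] t 21.98 gap 0.0573 F [-0.4 -0.4 -0.1]
```

```bash
python3 -m pendant '[[-0.0015,0.002,0.0065,-0.003,-0.003,0],[0,0,0,0,0,0]]' 
python3 -m pendant '[[0,0,0,0,0,0],[0,0,0,0,0,0],[0,0,0,0,0,0],[0,0,0,0,0,0],[0,0,0,0,0,0],[0,0,-0.01,0,0,0],[0,0,-0.025,0,0,0],[0,0,-0.035,0,0,0],[0,0,-0.035,0,0,0],[0,0,-0.035,0,0,0]]' 0.7 30
python3 -m pendant '[[0,0,-0.035,0,0,0],[0,0,-0.035,0,0,0],[0,0,-0.025,0,0,0],[0,0,0,0,0,0]]'
python3 - <<'E'
from h import *
held()
plan(.5817,-.0817,.245,-.6,10)
E
```

```text
time_s: 22.15
eef_pos: [0.6133, 0.278, 0.0001]
tool_rot: [0.977, -0.212, 0.001, -0.001]
wrist_force: [-0.8, 0.4, -0.9]
finger_gap: 0.0571
time_s: 22.98
eef_pos: [0.6102, 0.2763, 0.1414]
tool_rot: [0.977, -0.213, -0.003, 0.003]
wrist_force: [0.6, 0.2, 0.1]
finger_gap: 0.0429
time_s: 23.32
eef_pos: [0.6116, 0.2766, 0.2522]
tool_rot: [0.977, -0.213, 0.001, -0.001]
wrist_force: [1.1, -0.0, 0.4]
finger_gap: 0.043
held in tool frame mm [0.  0.1] [91.4 45. ] 90.0 top z -0.0088 n 11934
[0.012, 0.034, 0.001, -0.0, -0.0, -0.042],[0.011, 0.034, 0.001, -0.0, -0.0, -0.042],[0.009, 0.035, 0.001, -0.0, -0.0, -0.042],[0.008, 0.035, 0.001, -0.0, -0.0, -0.042],[0.006, 0.035, 0.001, -0.0, -0.0, -0.042],[0.005, 0.036, 0.001, -0.0, -0.0, -0.042],[0.003, 0.036, 0.001, -0.0, -0.0, -0.042],[0.002, 0.036, 0.001, -0.0, -0.0, -0.042],[0.0, 0.036, 0.001, -0.0, -0.0, -0.042],[-0.001, 0.036, 0.001, -0.0, -0.0, -0.042],
```

```bash
python3 -m pendant '[[0.012,0.034,0,0,0,-0.042],[0.011,0.034,0,0,0,-0.042],[0.009,0.035,0,0,0,-0.042],[0.008,0.035,0,0,0,-0.042],[0.006,0.035,0,0,0,-0.042],[0.005,0.036,0,0,0,-0.042],[0.003,0.036,0,0,0,-0.042],[0.002,0.036,0,0,0,-0.042],[0,0.034,0,0,0,-0.042],[-0.001,0.030,0,0,0,-0.038]]'
python3 -m pendant '[[0,0,0,0,0,0],[0,0,0,0,0,0]]'
python3 - <<'E'
from h import *
go(.5817,-.0817,.09,-.6)
E
```

```text
time_s: 24.2
eef_pos: [0.5773, -0.0816, 0.2437]
tool_rot: [1.0, 0.009, -0.005, -0.001]
wrist_force: [0.3, -0.3, 0.1]
finger_gap: 0.0429
time_s: 24.37
eef_pos: [0.5753, -0.0895, 0.2426]
tool_rot: [1.0, 0.006, -0.006, 0.0]
wrist_force: [0.8, 0.7, -0.0]
finger_gap: 0.043
delta [ 0.0083 -0.0078  0.1525] rot [0.001 0.012 0.023] | pos [ 0.5753 -0.0895  0.2426] t 24.37 gap 0.043 F [ 0.8  0.7 -0. ]
```

```bash
python3 -m pendant '[[0.003,-0.004,0.03,0,0.006,0.012],[0.003,-0.004,0.035,0,0.006,0.011],[0.001,-0.004,0.035,0,0,0],[0,0,0.03,0,0,0],[0,0,0.02,0,0,0],[0,0,0,0,0,0],[0,0,0,0,0,0]]'
python3 - <<'E'
from h import *
go(.5817,-.0818,.0915,-.6)
E
```

```text
time_s: 24.95
eef_pos: [0.5809, -0.073, 0.0857]
tool_rot: [1.0, -0.006, -0.0, 0.0]
wrist_force: [-0.0, -0.6, -0.4]
finger_gap: 0.043
delta [ 0.0009  0.0087 -0.0058] rot [ 0.     0.    -0.001] | pos [ 0.5809 -0.073   0.0857] t 24.95 gap 0.043 F [-0.  -0.6 -0.4]
```

```bash
python3 -m pendant '[[0.001,0.009,-0.004,0,0,0],[0,0,0,0,0,0],[0,0,0,0,0,0]]'
python3 - <<'E'
from h import *
held()
go(.5817,-.0818,.0425,-.6)
E
```

```text
time_s: 25.2
eef_pos: [0.5829, -0.0822, 0.0931]
tool_rot: [1.0, -0.005, 0.001, 0.0]
wrist_force: [0.3, 0.8, -0.5]
finger_gap: 0.0426
held in tool frame mm [-0.   0.1] [45.  91.4] 0.1 top z -0.0066 n 12230
delta [-0.0015 -0.0008  0.0509] rot [ 0.001 -0.003 -0.001] | pos [ 0.583  -0.0826  0.0934] t 25.25 gap 0.0424 F [ 0.6 -0.9 -0. ]
```

```bash
python3 -m pendant '[[-0.0015,-0.001,0.012,0,-0.002,0],[0,0,0.012,0,0,0],[0,0,0.012,0,0,0],[0,0,0.007,0,0,0],[0,0,0.003,0,0,0],[0,0,0,0,0,0]]'
python3 - <<'E'
from h import *
go(.5817,-.0818,.0425,-.6)
E
```

```text
time_s: 25.75
eef_pos: [0.5819, -0.0815, 0.0439]
tool_rot: [1.0, -0.006, 0.002, 0.0]
wrist_force: [-0.5, 0.1, -0.2]
finger_gap: 0.0423
delta [-0.0002  0.0003  0.0014] rot [ 0.001 -0.003 -0.001] | pos [ 0.5819 -0.0815  0.0439] t 25.75 gap 0.0423 F [-0.5  0.1 -0.2]
```

```bash
python3 -m pendant '[[0,0,0.0015,0,-0.003,0],[0,0,0,0,0,0]]'; python3 -m pendant '[[0,0,0,0,0,0],[0,0,0,0,0,0],[0,0,-0.01,0,0,0],[0,0,-0.03,0,0,0],[0,0,-0.03,0,0,0],[0,0,-0.035,0,0,0],[0,0,-0.035,0,0,0],[0,0,-0.035,0,0,0],[0,0,-0.02,0,0,0],[0,0,0,0,0,0]]' 0.33
python3 - <<'E'
from h import *
s=snap('wrist','w13.png')
plan(.4953,.398,.26,27.8,10)
plates('side')
E
```

```text
time_s: 25.92
eef_pos: [0.5818, -0.0814, 0.0422]
tool_rot: [1.0, -0.006, -0.0, 0.0]
wrist_force: [0.4, -0.6, -0.7]
finger_gap: 0.0424
time_s: 26.75
eef_pos: [0.5809, -0.0812, 0.2534]
tool_rot: [1.0, -0.006, 0.002, 0.0]
wrist_force: [-0.2, -0.3, -0.1]
finger_gap: 0.0575
[-0.009, -0.048, -0.001, 0.0, -0.0, -0.05],[-0.007, -0.048, -0.001, 0.0, -0.0, -0.05],[-0.004, -0.048, -0.001, 0.0, -0.0, -0.05],[-0.002, -0.049, -0.001, 0.0, -0.0, -0.05],[0.001, -0.049, -0.001, 0.0, -0.0, -0.05],[0.003, -0.049, -0.001, 0.0, -0.0, -0.05],[0.005, -0.048, -0.001, 0.0, -0.0, -0.05],[0.008, -0.048, -0.001, 0.0, -0.0, -0.05],[0.01, -0.048, -0.001, 0.0, -0.0, -0.05],[0.012, -0.047, -0.001, 0.0, -0.0, -0.05],
px [245. 171.] ctr 494.8 395.9 size 46.4 92.5 long axis deg 117.8 z 0.0061 col [139. 144. 145.] 142
px [313. 228.] ctr 549.2 -51.5 size 213.8 338.6 long axis deg 74.6 z 0.0091 col [152. 156. 151.] 959
px [432. 304.] ctr 721.7 -441.4 size 13.4 169.0 long axis deg 92.2 z 0.0083 col [125. 129. 135.] 104
px [429. 381.] ctr 566.2 -618.7 size 47.9 183.7 long axis deg 180.0 z 0.0051 col [172. 176. 173.] 910
px [460. 373.] ctr 637.3 -637.0 size 24.4 43.1 long axis deg 172.2 z 0.0055 col [137. 141. 139.] 51
px [462. 391.] ctr 606.4 -677.7 size 41.0 107.1 long axis deg 173.7 z 0.0052 col [168. 172. 169.] 436
```

View pics/w13.png

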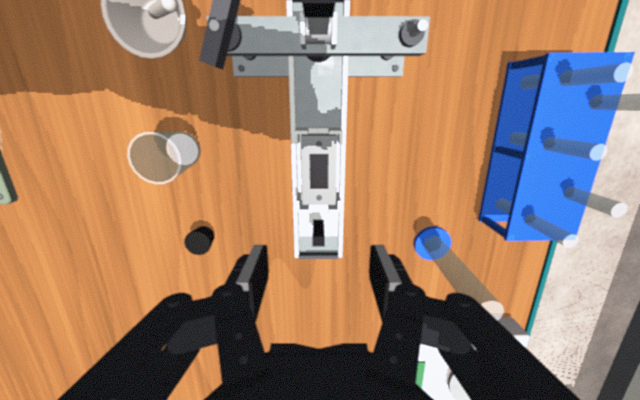

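Four are stacked; going for the last plate, E.

```bash
python3 -m pendant '[[-0.006,-0.035,0,0,0,-0.035],[-0.005,-0.035,0,0,0,-0.035],[-0.004,-0.035,0,0,0,-0.035],[-0.003,-0.035,0,0,0,-0.035],[-0.001,-0.035,0,0,0,-0.035],[0,-0.035,0,0,0,-0.035],[0.002,-0.035,0,0,0,-0.035],[0.003,-0.035,0,0,0,-0.035],[0.005,-0.035,0,0,0,-0.035],[0.006,-0.035,0,0,0,-0.035]]'
python3 - <<'E'
from h import *
plan(.4953,.398,.25,27.8,4)
E
```

```text
time_s: 27.68
eef_pos: [0.5183, 0.272, 0.2393]
tool_rot: [0.985, 0.17, -0.008, 0.003]
wrist_force: [0.5, 0.3, 0.3]
finger_gap: 0.057
[0.005, -0.032, -0.003, 0.001, 0.004, -0.036],[0.006, -0.031, -0.003, 0.001, 0.004, -0.036],[0.007, -0.031, -0.003, 0.001, 0.004, -0.036],[0.008, -0.031, -0.003, 0.001, 0.004, -0.036],
```

```bash
python3 -m pendant '[[0.005,-0.032,0,0.001,0.004,-0.036],[0.006,-0.031,0,0.001,0.004,-0.036],[0.007,-0.031,0,0.001,0.004,-0.036],[0.007,-0.028,0,0.001,0.004,-0.036],[0,0,0,0,0,0],[0,0,0,0,0,0]]'
python3 - <<'E'
from h import *
s=snap('wrist','w14.png'); plates(s=s)
go(.4953,.398,.02,27.8)
E
```

```text
time_s: 28.18
eef_pos: [0.4854, 0.4069, 0.2307]
tool_rot: [0.968, 0.249, -0.007, -0.0]
wrist_force: [0.5, -1.2, -0.6]
finger_gap: 0.057
px [325. 176.] ctr 495.4 398.8 size 43.2 90.3 long axis deg 118.1 z 0.0073 col [168. 168. 169.] 2073
px [526. 217.] ctr 770.2 484.3 size 3.5 27.2 long axis deg 90.7 z 0.0082 col [87. 89. 92.] 103
px [493. 255.] ctr 770.4 415.7 size 3.1 65.7 long axis deg 90.0 z 0.0079 col [87. 89. 91.] 224
px [465. 287.] ctr 770.5 352.5 size 2.6 25.9 long axis deg 89.5 z 0.0072 col [85. 87. 89.] 65
px [277. 338.] ctr 561.6 117.2 size 23.9 51.4 long axis deg 32.1 z 0.0074 col [63. 62. 61.] 124
delta [0.0075 0.014  0.2104] rot [-0.005  0.014  0.02 ] | pos [0.485  0.4071 0.2306] t 28.23 gap 0.0571 F [-0.6  1.7  0.5]
```

View pics/w14.png

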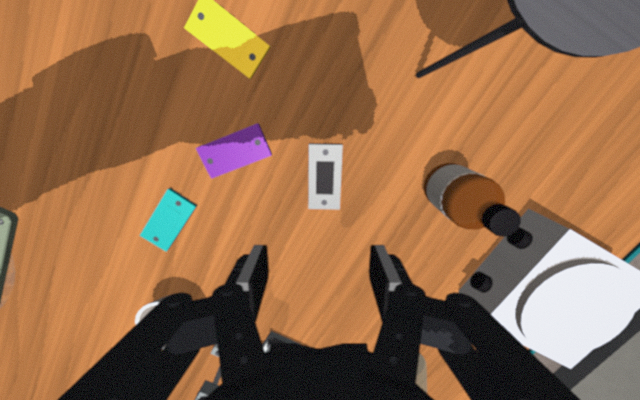

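```bash
python3 -m pendant '[[0.004,0.007,0.03,-0.003,0.007,0.01],[0.003,0.005,0.035,-0.002,0.007,0.01],[0.001,0.002,0.035,0,0,0],[0,0,0.035,0,0,0],[0,0,0.03,0,0,0],[0,0,0.025,0,0,0],[0,0,0.01,0,0,0],[0,0,0,0,0,0],[0,0,0,0,0,0]]'
python3 - <<'E'
from h import *
s=snap('wrist'); plates(s=s)
go(.4954,.3986,-.001,28)
E
```

```text
time_s: 28.98
eef_pos: [0.5016, 0.389, 0.0215]
tool_rot: [0.972, 0.234, -0.0, 0.002]
wrist_force: [-0.3, 0.2, 0.5]
finger_gap: 0.0574
px [158. 151.] ctr 395.3 397.5 size 7.3 7.5 long axis deg 137.3 z 0.0075 col [98. 88. 92.] 149
px [317. 216.] ctr 495.3 397.9 size 44.1 90.6 long axis deg 117.9 z 0.0073 col [133. 132. 132.] 9700
px [ 58. 197.] ctr 349.8 343.8 size 7.9 7.9 long axis deg 27.8 z 0.0074 col [96. 86. 90.] 126
px [ 11. 284.] ctr 333.0 266.0 size 6.8 8.5 long axis deg 70.3 z 0.0074 col [140. 135. 130.] 76
px [624. 386.] ctr 770.5 383.3 size 5.9 41.9 long axis deg 90.3 z 0.0067 col [111. 113. 116.] 627
delta [-0.0013 -0.0114  0.0229] rot [ 0.003  0.    -0.016] | pos [0.5017 0.3891 0.0219] t 29.03 gap 0.0572 F [ 0.1 -0.9 -0.4]
```

```bash
python3 -m pendant '[[-0.001,-0.010,0.006,0.002,0,-0.016],[0,-0.001,0.008,0,0,0],[0,0,0.003,0,0,0],[0,0,0,0,0,0]]'
python3 - <<'E'
from h import *
go(.4953,.398,-.001,28)
E
```

```text
time_s: 29.37
eef_pos: [0.4968, 0.4011, 0.0079]
tool_rot: [0.97, 0.243, 0.003, -0.001]
wrist_force: [-0.1, -0.1, 0.1]
finger_gap: 0.0574
delta [-0.0029  0.002   0.0089] rot [-0.001 -0.006  0.002] | pos [0.4968 0.4011 0.0079] t 29.37 gap 0.0574 F [-0.1 -0.1  0.1]
```

```bash
python3 -m pendant '[[-0.003,0.002,0.008,-0.001,-0.005,0.002],[0,0,0,0,0,0]]' 
python3 - <<'E'
from h import *
go(.4953,.398,-.001,28)
E
```

```text
time_s: 29.53
eef_pos: [0.4951, 0.398, -0.0003]
tool_rot: [0.97, 0.242, 0.001, 0.0]
wrist_force: [-0.8, -1.2, -0.3]
finger_gap: 0.0575
delta [0.0002 0.0001 0.0007] rot [ 0.    -0.001 -0.   ] | pos [ 4.951e-01  3.980e-01 -3.000e-04] t 29.53 gap 0.0575 F [-0.8 -1.2 -0.3]
```

```bash
python3 -m pendant '[[0,0,0,0,0,0],[0,0,0,0,0,0],[0,0,0,0,0,0],[0,0,0,0,0,0],[0,0,0,0,0,0],[0,0,-0.01,0,0,0],[0,0,-0.025,0,0,0],[0,0,-0.035,0,0,0],[0,0,-0.035,0,0,0],[0,0,-0.035,0,0,0]]' 0.7 30
python3 -m pendant '[[0,0,-0.035,0,0,0],[0,0,-0.035,0,0,0],[0,0,-0.025,0,0,0],[0,0,0,0,0,0]]'
python3 - <<'E'
from h import *
held()
plan(.5817,-.0817,.245,-.6,14)
E
```

```text
time_s: 30.37
eef_pos: [0.4926, 0.3953, 0.1406]
tool_rot: [0.97, 0.242, -0.004, 0.003]
wrist_force: [0.9, 0.0, -0.7]
finger_gap: 0.0426
time_s: 30.7
eef_pos: [0.4937, 0.3963, 0.2511]
tool_rot: [0.97, 0.242, 0.0, 0.0]
wrist_force: [-0.3, 0.5, -0.9]
finger_gap: 0.043
held in tool frame mm [ 0.  -0.2] [90.9 45. ] 90.0 top z -0.0096 n 12248
[-0.01, 0.033, 0.0, 0.0, 0.0, 0.036],[-0.009, 0.033, 0.0, 0.0, 0.0, 0.036],[-0.008, 0.034, 0.0, 0.0, 0.0, 0.036],[-0.007, 0.034, 0.0, 0.0, 0.0, 0.036],[-0.006, 0.034, 0.0, 0.0, 0.0, 0.036],[-0.004, 0.034, 0.0, 0.0, 0.0, 0.036],[-0.003, 0.035, 0.0, 0.0, 0.0, 0.036],[-0.002, 0.035, 0.0, 0.0, 0.0, 0.036],[-0.001, 0.035, 0.0, 0.0, 0.0, 0.036],[0.001, 0.035, 0.0, 0.0, 0.0, 0.036],[0.002, 0.035, 0.0, 0.0, 0.0, 0.036],[0.003, 0.035, 0.0, 0.0, 0.0, 0.036],[0.004, 0.034, 0.0, 0.0, 0.0, 0.036],[0.005, 0.034, 0.0, 0.0, 0.0, 0.036],
```

```bash
python3 -m pendant '[[-0.01,0.033,0,0,0,0.036],[-0.009,0.033,0,0,0,0.036],[-0.008,0.034,0,0,0,0.036],[-0.007,0.034,0,0,0,0.036],[-0.006,0.034,0,0,0,0.036],[-0.004,0.034,0,0,0,0.036],[-0.003,0.035,0,0,0,0.036],[-0.002,0.035,0,0,0,0.036],[-0.001,0.035,0,0,0,0.036],[0.001,0.035,0,0,0,0.036]]'
python3 - <<'E'
from h import *
plan(.5817,-.0787,.245,-.6,4)
E
```

```text
time_s: 31.58
eef_pos: [0.5508, 0.0459, 0.2436]
tool_rot: [0.998, 0.062, -0.005, -0.0]
wrist_force: [0.6, -0.5, -0.3]
finger_gap: 0.0433
[0.004, 0.032, -0.0, -0.0, 0.003, 0.034],[0.005, 0.032, -0.0, -0.0, 0.003, 0.034],[0.006, 0.032, -0.0, -0.0, 0.003, 0.034],[0.007, 0.031, -0.0, -0.0, 0.003, 0.034],
```

```bash
python3 -m pendant '[[0.004,0.032,0,0,0.003,0.034],[0.005,0.032,0,0,0.003,0.034],[0.006,0.032,0,0,0.003,0.034],[0.007,0.029,0,0,0.003,0.034],[0,0,0,0,0,0],[0,0,0,0,0,0]]'
python3 - <<'E'
from h import *
go(.5817,-.0817,.098,-.6)
E
```

```text
time_s: 32.08
eef_pos: [0.5792, -0.093, 0.2396]
tool_rot: [1.0, -0.015, -0.003, 0.002]
wrist_force: [0.0, 1.0, -0.8]
finger_gap: 0.0426
delta [ 0.0028 -0.0119  0.1416] rot [ 0.003  0.005 -0.02 ] | pos [ 0.5792 -0.093   0.2396] t 32.08 gap 0.0426 F [ 0.   1.  -0.8]
```

```bash
python3 -m pendant '[[0.001,-0.004,0.03,0.001,0.003,-0.01],[0.001,-0.004,0.035,0.001,0.002,-0.01],[0,-0.003,0.035,0,0,0],[0,0,0.025,0,0,0],[0,0,0.01,0,0,0],[0,0,0,0,0,0],[0,0,0,0,0,0]]'
python3 - <<'E'
from h import *
go(.5817,-.0818,.098,-.6)
E
```

```text
time_s: 32.67
eef_pos: [0.579, -0.0789, 0.0976]
tool_rot: [1.0, -0.003, -0.001, -0.0]
wrist_force: [-1.0, -0.2, 0.2]
finger_gap: 0.0431
delta [ 0.0028  0.0029 -0.0004] rot [-0.     0.003  0.004] | pos [ 0.579  -0.0789  0.0976] t 32.67 gap 0.0431 F [-1.  -0.2  0.2]
```

```bash
python3 -m pendant '[[0.003,0.003,0,0,0.003,0.003],[0,0,0,0,0,0],[0,0,0,0,0,0]]'
python3 - <<'E'
from h import *
held()
go(.5817,-.0818,.05,-.6)
E
```

```text
time_s: 32.92
eef_pos: [0.5829, -0.0815, 0.0998]
tool_rot: [1.0, -0.004, 0.001, -0.0]
wrist_force: [-0.2, -0.2, -0.3]
finger_gap: 0.0427
held in tool frame mm [-0.   0.1] [45.  91.1] 0.1 top z -0.0075 n 12333
delta [-0.0015  0.0001  0.0499] rot [-0.    -0.003  0.002] | pos [ 0.583  -0.0817  0.1   ] t 32.97 gap 0.0429 F [-0.6 -1.2 -0.1]
```

```bash
python3 -m pendant '[[-0.0015,0,0.012,0,-0.002,0],[0,0,0.012,0,0,0],[0,0,0.012,0,0,0],[0,0,0.006,0,0,0],[0,0,0.003,0,0,0],[0,0,0,0,0,0]]'
python3 - <<'E'
from h import *
go(.5817,-.0818,.0495,-.6)
E
```

```text
time_s: 33.47
eef_pos: [0.5832, -0.082, 0.055]
tool_rot: [1.0, -0.004, 0.003, 0.0]
wrist_force: [0.4, -0.1, 0.4]
finger_gap: 0.0429
delta [-0.0016 -0.0002  0.0055] rot [ 0.    -0.006  0.002] | pos [ 0.5832 -0.082   0.055 ] t 33.47 gap 0.0429 F [ 0.4 -0.1  0.4]
```

```bash
python3 -m pendant '[[-0.0015,0,0.005,0,-0.004,0.002],[0,0,0,0,0,0]]'
python3 - <<'E'
from h import *
go(.5817,-.0818,.0495,-.6)
E
```

```text
time_s: 33.63
eef_pos: [0.5819, -0.0821, 0.0501]
tool_rot: [1.0, -0.006, 0.001, 0.0]
wrist_force: [-0.4, -0.2, 0.2]
finger_gap: 0.043
delta [-0.0002 -0.0003  0.0006] rot [ 0.    -0.002 -0.001] | pos [ 0.5819 -0.0821  0.0501] t 33.63 gap 0.043 F [-0.4 -0.2  0.2]
```

```bash
python3 -m pendant '[[0,0,0.001,0,0,0],[0,0,0,0,0,0]]'; python3 -m pendant '[[0,0,0,0,0,0],[0,0,0,0,0,0],[0,0,-0.01,0,0,0],[0,0,-0.03,0,0,0],[0,0,-0.03,0,0,0],[0,0,-0.03,0,0,0],[0,0,-0.015,0,0,0],[0,0,0,0,0,0]]' 0.33
python3 - <<'E'
from h import *
bot.snapshot('wrist')
s=snap('wrist','w15.png');P=pts(s);z=P[...,2]
m=(abs(P[...,0]-.5817)<0.0215)&(abs(P[...,1]+.0818)<0.047)&(z>0.03)
print('stack z pct',np.percentile(z[m],[5,25,50,75,95]),m.sum())
m=(abs(z-0.055)<0.0022)&(abs(P[...,0]-.5817)<0.027)&(abs(P[...,1]+.0818)<0.055)
A=P[m]; q=np.c_[A[:,0]-.58,A[:,1]+.08,np.ones(len(A))]; print('plane',np.linalg.lstsq(q,A[:,2],rcond=None)[0])
print(cv2.minAreaRect((A[:,:2]*1000).astype(np.float32)))
plates('side'); 
cv2.imwrite('pics/s15.png',cv2.resize(snap('side')['img'][150:300,240:400],None,fx=4,fy=4,interpolation=cv2.INTER_CUBIC))
E
```

```text
time_s: 33.8
eef_pos: [0.5821, -0.0821, 0.0495]
tool_rot: [1.0, -0.006, 0.001, 0.0]
wrist_force: [0.5, -0.3, -0.3]
finger_gap: 0.0429
time_s: 34.47
eef_pos: [0.5813, -0.082, 0.1734]
tool_rot: [1.0, -0.006, 0.002, 0.0]
wrist_force: [0.2, 0.3, -0.1]
finger_gap: 0.0573
stack z pct [0.0545345  0.05597883 0.25401133 0.26124252 0.26862464] 13676
plane [ 0.00238942 -0.00052334  0.05525151]
((581.6318969726562, -81.8503189086914), (104.55623626708984, 53.6562385559082), 89.8209457397461)
px [312. 228.] ctr 550.0 -49.5 size 214.8 339.7 long axis deg 74.7 z 0.0091 col [148. 152. 148.] 936
px [431. 303.] ctr 721.5 -441.3 size 13.6 169.6 long axis deg 93.3 z 0.0081 col [124. 129. 134.] 99
px [429. 381.] ctr 565.5 -618.8 size 48.1 184.7 long axis deg 179.9 z 0.0052 col [171. 175. 172.] 917
px [461. 373.] ctr 640.0 -637.6 size 25.4 35.6 long axis deg 174.4 z 0.0053 col [137. 141. 140.] 50
px [462. 391.] ctr 607.0 -677.4 size 39.9 106.7 long axis deg 173.0 z 0.0052 col [168. 172. 169.] 432
```

View pics/w15.png

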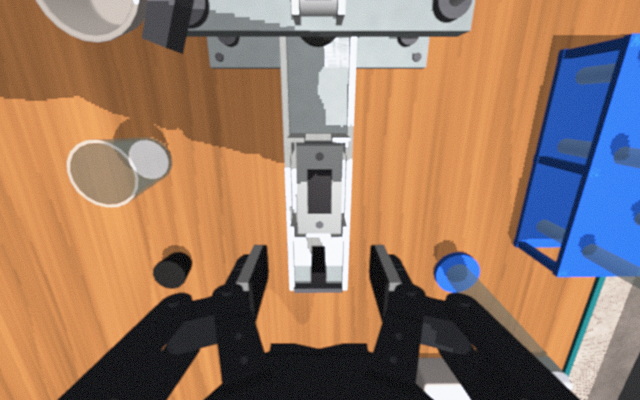

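View pics/s15.png

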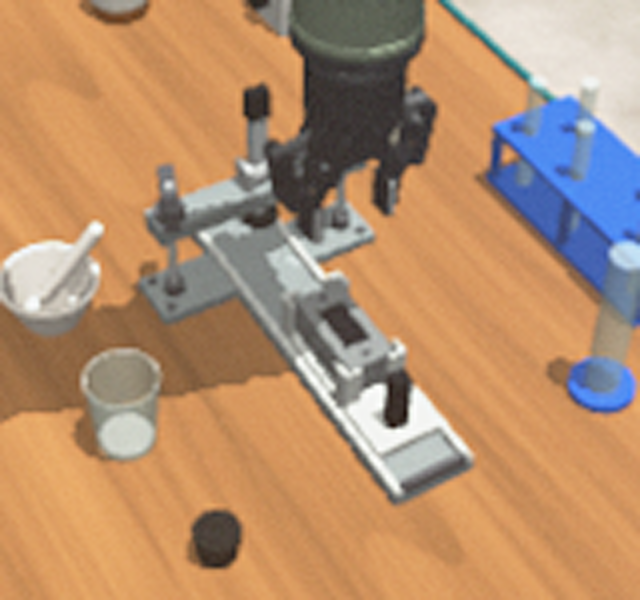

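The stack is five plates, level, with its top at 55.2 mm (55 expected), and no loose grey plates remain. Next I'll measure the pad from the cameras before sliding.

```bash
python3 - <<'E'
from h import *
for n in ['side','wrist']:
    s=snap(n);P=pts(s);z=P[...,2]
    m=(np.hypot(P[...,0]-.5828,P[...,1]-.061)<0.026)&(z>0.045)&(z<0.09)
    q=P[m]; v,u=np.nonzero(m); print(n,len(q))
    o=np.argsort(q[:,2])[:40]
    for i in o: print((u[i],v[i]),q[i].round(4),s['img'][v[i],u[i]])
E
```

```text
side 54
(np.int64(308), np.int64(205)) [0.5891 0.0475 0.0605] [78 82 84]
(np.int64(304), np.int64(206)) [0.5745 0.0501 0.0606] [37 43 53]
(np.int64(303), np.int64(206)) [0.5706 0.0504 0.0623] [52 56 63]
(np.int64(305), np.int64(206)) [0.5766 0.0468 0.0623] [37 43 53]
(np.int64(309), np.int64(200)) [0.6035 0.0652 0.0633] [ 72  88 108]
(np.int64(301), np.int64(205)) [0.5664 0.0569 0.0637] [47 53 60]
(np.int64(304), np.int64(203)) [0.5802 0.0601 0.064 ] [92 92 96]
(np.int64(306), np.int64(203)) [0.5861 0.0563 0.0644] [62 64 72]
(np.int64(307), np.int64(202)) [0.5915 0.0586 0.0648] [45 49 58]
(np.int64(307), np.int64(203)) [0.5889 0.0542 0.0648] [50 56 63]
(np.int64(306), np.int64(206)) [0.5784 0.0428 0.0648] [62 68 70]
(np.int64(302), np.int64(204)) [0.5712 0.0584 0.0649] [42 46 56]
(np.int64(308), np.int64(203)) [0.5918 0.0522 0.065 ] [52 59 62]
(np.int64(305), np.int64(205)) [0.5777 0.0487 0.0651] [48 54 60]
(np.int64(309), np.int64(204)) [0.5922 0.0459 0.0652] [ 95 118 145]
(np.int64(309), np.int64(202)) [0.5972 0.0545 0.0655] [ 65  99 139]
(np.int64(309), np.int64(203)) [0.5945 0.04
[... 3437 characters left out ...]
 np.int64(44)) [0.5886 0.0438 0.0656] [133 128 122]
(np.int64(320), np.int64(45)) [0.5823 0.0431 0.0656] [34 36 34]
(np.int64(316), np.int64(45)) [0.5791 0.0431 0.066 ] [62 63 61]
(np.int64(317), np.int64(45)) [0.5799 0.0431 0.066 ] [57 55 54]
(np.int64(327), np.int64(44)) [0.5878 0.0437 0.066 ] [105  97  96]
(np.int64(332), np.int64(42)) [0.5917 0.045  0.0661] [161 156 150]
(np.int64(314), np.int64(44)) [0.5776 0.0438 0.0662] [36 38 34]
(np.int64(321), np.int64(45)) [0.583  0.043  0.0662] [35 37 38]
(np.int64(334), np.int64(40)) [0.5932 0.0463 0.0665] [121 117 114]
(np.int64(324), np.int64(41)) [0.5854 0.0457 0.0665] [38 37 41]
(np.int64(308), np.int64(41)) [0.5729 0.0459 0.0665] [57 62 55]
```

The pad rim is at about 62 mm, so about 7 mm above the stack and clear of the corner angles (58 mm). I'll turn the tool 90° so the camera stays clear of the lever, then push the handle with shut fingers.

```bash
python3 -m pendant '[[0,0.014,0,0,0,-0.12],[0,0.014,0,0,0,-0.12],[0,0.014,0,0,0,-0.12],[0,0,0,0,0,-0.12],[0,0,0,0,0,-0.12],[0,0,0,0,0,-0.12],[0,0,0,0,0,-0.12],[0,0,0,0,0,-0.12],[0,0,0,0,0,-0.12],[0,0,0,0,0,-0.12]]' 1
python3 - <<'E'
from h import *
plan(.5802,-.215,.17,89.4,5)
E
```

```text
time_s: 35.6
eef_pos: [0.5818, -0.1244, 0.1599]
tool_rot: [0.815, 0.579, -0.006, -0.006]
wrist_force: [-0.1, 0.7, -0.2]
finger_gap: 0.0001
[-0.017, 0.006, -0.002, -0.003, -0.0, -0.065],[-0.018, 0.005, -0.002, -0.003, -0.0, -0.065],[-0.018, 0.003, -0.002, -0.003, -0.0, -0.065],[-0.018, 0.002, -0.002, -0.003, -0.0, -0.065],[-0.018, 0.001, -0.002, -0.003, -0.0, -0.065],
```

```bash
python3 -m pendant '[[-0.017,0.006,-0.002,-0.003,0,-0.065],[-0.018,0.005,-0.002,-0.003,0,-0.065],[-0.018,0.003,-0.002,-0.003,0,-0.065],[-0.018,0.002,-0.002,-0.003,0,-0.065],[-0.018,0,-0.002,-0.003,0,-0.065],[0,0,0,0,0,0],[0,0,0,0,0,0]]'
python3 - <<'E'
from h import *
go(.5802,-.212,.045,89.4)
snap('wrist','w16.png')
E
```

```text
time_s: 36.18
eef_pos: [0.5781, -0.2182, 0.1635]
tool_rot: [0.701, 0.713, -0.001, -0.005]
wrist_force: [0.2, 1.4, -0.1]
finger_gap: -0.0
delta [0.0054 0.0033 0.1185] rot [-0.009 -0.006  0.026] | pos [ 0.5781 -0.2182  0.1635] t 36.18 gap -0.0 F [ 0.2  1.4 -0.1]
```

View pics/w16.png

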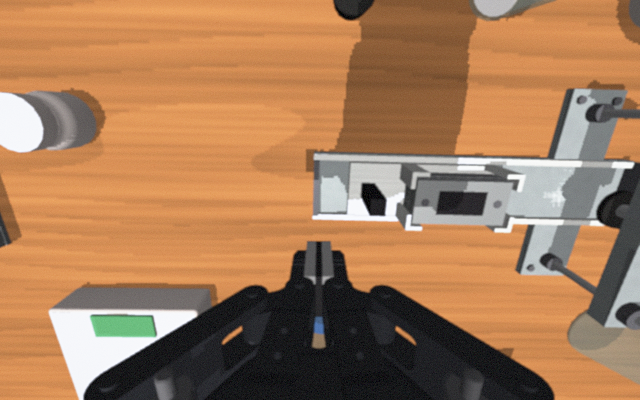

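```bash
python3 -m pendant '[[0.003,0.002,0.025,-0.005,-0.003,0.013],[0.002,0.001,0.03,-0.004,-0.003,0.013],[0,0,0.03,0,0,0],[0,0,0.02,0,0,0],[0,0,0.01,0,0,0],[0,0,0,0,0,0],[0,0,0,0,0,0]]'
python3 - <<'E'
from h import *
go(.5802,-.200,.045,89.4)
E
```

```text
time_s: 36.82
eef_pos: [0.5816, -0.2071, 0.0435]
tool_rot: [0.712, 0.703, 0.001, -0.0]
wrist_force: [0.8, -0.5, 1.1]
finger_gap: -0.0002
delta [ 0.0071 -0.0015 -0.0015] rot [ 0.    -0.001 -0.002] | pos [ 0.5816 -0.2071  0.0435] t 36.82 gap -0.0002 F [ 0.8 -0.5  1.1]
```

```bash
python3 -m pendant '[[0.006,-0.0015,0,0,0,0],[0.008,0,0,0,0,0],[0.010,0,0,0,0,0],[0.012,0,0,0,0,0],[0.012,0,0,0,0,0],[0.012,0,0,0,0,0],[0.012,0,0,0,0,0],[0.012,0,0,0,0,0]]'
python3 - <<'E'
from h import *
go(.5814,-.046,.045,89.4)
snap('side','s17.png'); s=snap('wrist','w17.png')
E
python3 -c "
import cv2
i=cv2.imread('pics/s17.png');cv2.imwrite('pics/s17.png',cv2.resize(i[150:300,240:400],None,fx=4,fy=4))"
```

```text
time_s: 37.48
eef_pos: [0.5827, -0.117, 0.0484]
tool_rot: [0.713, 0.702, 0.001, 0.003]
wrist_force: [0.1, -2.6, -3.2]
finger_gap: -0.0003
delta [ 0.071  -0.0024  0.0032] rot [ 0.006  0.002 -0.005] | pos [ 0.5827 -0.117   0.0484] t 37.48 gap -0.0003 F [ 0.1 -2.6 -3.2]
```

View pics/s17.png

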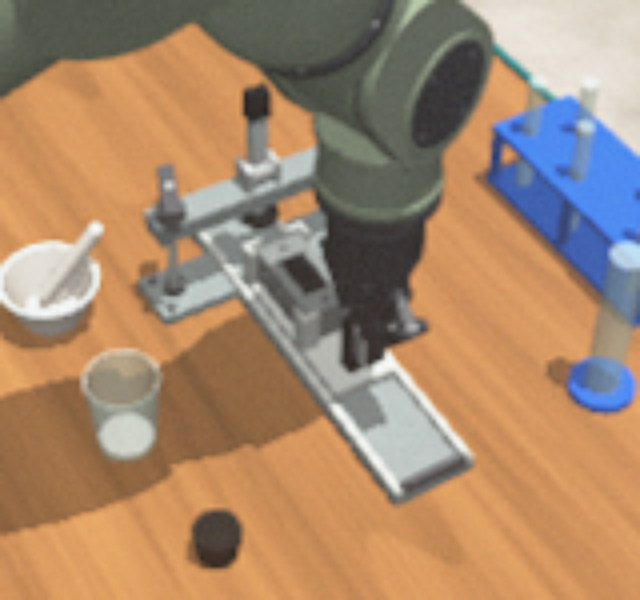

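View pics/w17.png

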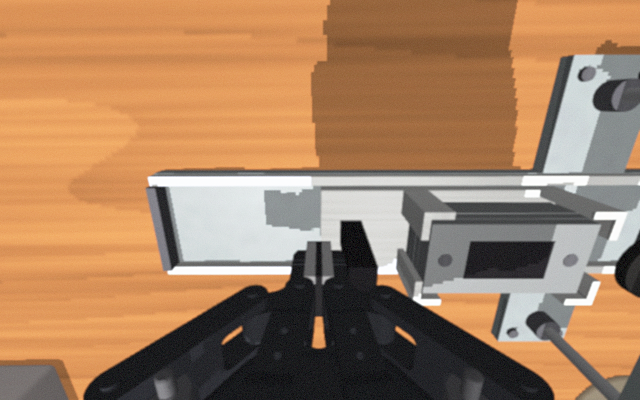

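```bash
python3 -m pendant '[[0.010,-0.0015,0.001,0.003,0.001,-0.003],[0.010,-0.001,0.001,0.003,0,-0.002],[0.010,0,0,0,0,0],[0.010,0,0,0,0,0],[0.010,0,0,0,0,0]]'
python3 - <<'E'
from h import *
go(.5814,-.046,.045,89.4)
E
```

```text
time_s: 38.0
eef_pos: [0.5813, -0.069, 0.0468]
tool_rot: [0.712, 0.702, -0.002, 0.002]
wrist_force: [0.0, -5.1, 3.1]
finger_gap: 0.0001
delta [ 0.023  -0.0002  0.0016] rot [ 0.001  0.006 -0.003] | pos [ 0.5813 -0.069   0.0468] t 38.0 gap 0.0001 F [ 0.  -5.1  3.1]
```

```bash
python3 -m pendant '[[0.008,0,0.001,0,0.004,-0.003],[0.008,0,0,0,0.002,0],[0.006,0,0,0,0,0]]'
python3 -m pendant '[[0.004,0,0,0,0,0]]'
python3 - <<'E'
from h import *
go(.5814,-.046,.045,89.4)
E
```

```text
time_s: 38.25
eef_pos: [0.5818, -0.0462, 0.046]
tool_rot: [0.711, 0.703, -0.0, 0.001]
wrist_force: [-1.0, -5.3, 2.4]
finger_gap: -0.0002
time_s: 38.33
eef_pos: [0.5818, -0.0418, 0.0459]
tool_rot: [0.711, 0.703, -0.0, 0.001]
wrist_force: [-0.4, -23.7, 6.8]
finger_gap: -0.0001
delta [-0.0042 -0.0004  0.001 ] rot [ 0.001  0.002 -0.001] | pos [ 0.5818 -0.0418  0.0459] t 38.33 gap -0.0001 F [ -0.4 -23.7   6.8]
```

```bash
python3 -m pendant '[[0.001,0,0,0,0,0],[0,0,0,0,0,0]]'; python3 -m pendant '[[-0.01,0,0,0,0,0],[-0.02,0,0,0,0,0],[-0.03,0,0,0,0,0],[-0.03,0,-0.02,0,0,0],[-0.03,0,-0.03,0,0,0],[-0.01,0,-0.03,0,0,0],[0,0,0,0,0,0]]'
python3 - <<'E'
from h import *
bot.snapshot('side')
go(.5814,-.046,.045,89.4)
s=snap('wrist','w18.png');P=pts(s);z=P[...,2]
h=(z>0.0725)&(z<0.079)&(abs(P[...,0]-.582)<0.02)&(P[...,1]<0.02)&(P[...,1]>-.06); print('handle',P[h].mean(0),P[h].min(0),P[h].max(0))
m=(z>0.05)&(z<0.0565)&(abs(P[...,0]-.5828)<0.023)&(P[...,1]>0.014)&(P[...,1]<0.1);print('plate top',np.median(P[m],0),m.sum())
m=(np.hypot(P[...,0]-.5828,P[...,1]-.061)<0.024)&(z>0.057)&(z<0.075); print('pad',np.percentile(P[m][:,2],[1,3,5,10]) if m.any() else 0)
snap('side','s18.png')
E
python3 -c "
import cv2
i=cv2.imread('pics/s18.png');cv2.imwrite('pics/s18.png',cv2.resize(i[150:300,240:400],None,fx=4,fy=4))"
```

```text
time_s: 38.5
eef_pos: [0.5818, -0.0424, 0.046]
tool_rot: [0.712, 0.703, -0.002, 0.002]
wrist_force: [-0.6, 0.0, 1.4]
finger_gap: 0.0002
time_s: 39.08
eef_pos: [0.5789, -0.1774, 0.1275]
tool_rot: [0.71, 0.704, -0.001, -0.001]
wrist_force: [1.1, 0.0, 0.3]
finger_gap: 0.0001
delta [0.131  0.0025 0.0801] rot [-0.004 -0.     0.002] | pos [ 0.5781 -0.177   0.1251] t 39.13 gap 0.0 F [ 0.1 -1.4 -1.3]
handle [ 0.58078813 -0.02433009  0.07584889] [ 0.57304123 -0.0311499   0.07250814] [ 0.58958383 -0.01539203  0.0779048 ]
plate top [0.57875088 0.03602145 0.05525836] 2728
pad [0.06195329 0.06283663 0.06324776 0.06448953]
```

View pics/s18.png

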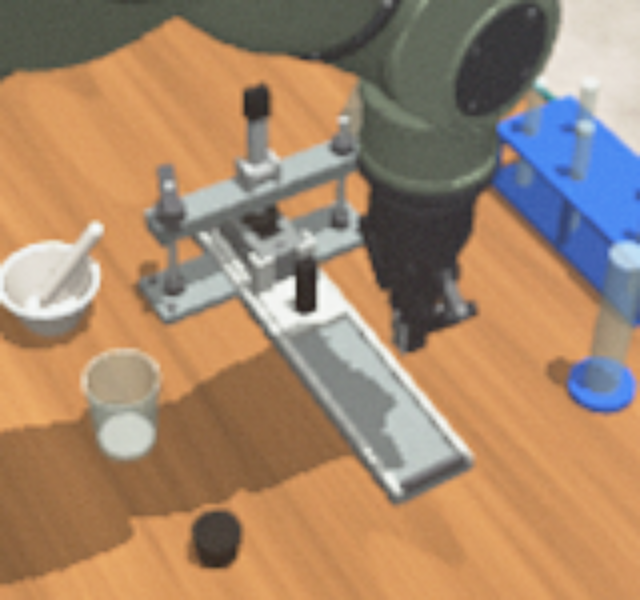

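View pics/w18.png

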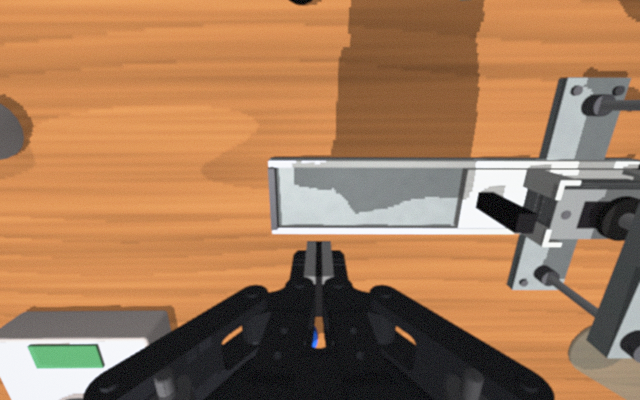

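The carrier is home: handle at y = -0.0243, so its origin is at 0.0607 against about 0.061 for the press. The stack is still level at 55.3 mm and the pad rim is at about 62 mm. Next, the wing nut at (0.498, 0.062): raise, turn and move over it.

```bash
python3 -m pendant '[[0,0,-0.035,0,0,0.12],[0,0,-0.035,0,0,0.12],[0,0,-0.035,0,0,0.12],[0,0,-0.02,0,0,0.12],[0,0,0,0,0,0.12],[0,0,0,0,0,0.12],[0,0,0,0,0,0.12],[0,0,0,0,0,0.12],[0,0,0,0,0,0.12],[0,0,0,0,0,0.12]]' 0.5
python3 - <<'E'
from h import *
plan(.4978,.055,.25,-21.7,9)
E
```

```text
time_s: 40.07
eef_pos: [0.5778, -0.1634, 0.2419]
tool_rot: [0.986, 0.164, -0.01, -0.007]
wrist_force: [0.2, 0.1, 0.3]
finger_gap: 0.0427
[-0.001, -0.026, -0.0, -0.001, 0.003, 0.079],[-0.003, -0.026, -0.0, -0.001, 0.003, 0.079],[-0.005, -0.025, -0.001, -0.001, 0.003, 0.079],[-0.007, -0.025, -0.001, -0.001, 0.003, 0.079],[-0.009, -0.024, -0.001, -0.001, 0.003, 0.079],[-0.01, -0.024, -0.001, -0.001, 0.003, 0.079],[-0.012, -0.023, -0.001, -0.001, 0.003, 0.079],[-0.014, -0.022, -0.001, -0.001, 0.003, 0.079],[-0.016, -0.021, -0.001, -0.001, 0.003, 0.079],
```

```bash
python3 -m pendant '[[-0.001,-0.026,-0.001,-0.001,0.003,0.079],[-0.003,-0.026,-0.001,-0.001,0.003,0.079],[-0.005,-0.025,-0.001,-0.001,0.003,0.079],[-0.007,-0.025,-0.001,-0.001,0.003,0.079],[-0.009,-0.024,-0.001,-0.001,0.003,0.079],[-0.010,-0.024,-0.001,-0.001,0.003,0.079],[-0.012,-0.023,-0.001,-0.001,0.003,0.079],[-0.014,-0.022,-0.001,-0.001,0.003,0.079],[-0.014,-0.016,0,-0.001,0.003,0.076],[0,0,0,0,0,0]]'
cat >> h.py <<'E'
def nut(s=None,zt=0.1325):
    s=s or snap('wrist');P=pts(s);z=P[...,2]
    m=(np.hypot(P[...,0]-.4978,P[...,1]-.0618)<0.036)&(abs(z-zt)<0.004)
    n,l,st,c=cv2.connectedComponentsWithStats(m.astype(np.uint8)); i=1+np.argmax(st[1:,4]); q=P[l==i]
    b=cv2.minAreaRect((q[:,:2]*1000).astype(np.float32)); print('nut ctr',np.round(b[0],1),'size',np.round(b[1],1),'angle of 1st side',round(b[2],1),'z',np.median(q[:,2]).round(4),len(q))
E
python3 - <<'E'
from h import *
bot.snapshot('side')
s=snap('wrist','w19.png'); nut(s)
go(.4978,.0618,.20,-21.7)
E
```

```text
time_s: 40.9
eef_pos: [0.4922, 0.0687, 0.2409]
tool_rot: [0.979, -0.206, -0.006, 0.001]
wrist_force: [-0.2, 0.4, -0.4]
finger_gap: 0.0431
nut ctr [497.7  62. ] size [60.1 14. ] angle of 1st side 67.4 z 0.1323 876
delta [0.0057 0.0012 0.041 ] rot [ 0.005  0.011 -0.033] | pos [0.4935 0.0652 0.2411] t 41.0 gap 0.0429 F [-0.1 -0.2  0.6]
```

View pics/w19.png

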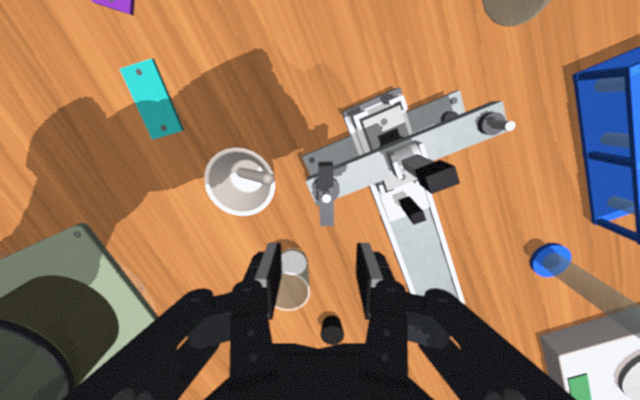

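The nut bar is at (326,195), centred at (0.4977, 0.0620) and lying at 67.4°, so the nut reads about 0.38 rad. Descending over it.

```bash
python3 -m pendant '[[0.003,0.001,0.02,0.003,0.006,-0.015],[0.002,0,0.025,0.002,0.005,-0.015],[0,0,0.025,0,0,0],[0,0,0.015,0,0,0],[0,0,0,0,0,0],[0,0,0,0,0,0]]'
python3 - <<'E'
from h import *
go(.4977,.062,.114,-22.6)
E
```

```text
time_s: 41.5
eef_pos: [0.4988, 0.0572, 0.1508]
tool_rot: [0.982, -0.186, 0.0, 0.001]
wrist_force: [0.0, 0.5, 0.5]
finger_gap: 0.0424
delta [-0.0028 -0.0042  0.0368] rot [ 0.003 -0.001  0.019] | pos [0.4988 0.0572 0.1508] t 41.5 gap 0.0424 F [0.  0.5 0.5]
```

```bash
python3 -m pendant '[[-0.003,-0.004,0.005,0.003,-0.001,0.019],[0,0,0.010,0,0,0],[0,0,0.010,0,0,0],[0,0,0.006,0,0,0],[0,0,0,0,0,0],[0,0,0,0,0,0]]'
python3 - <<'E'
from h import *
go(.4977,.062,.114,-22.6)
E
```

```text
time_s: 42.0
eef_pos: [0.4994, 0.062, 0.1217]
tool_rot: [0.98, -0.198, 0.002, -0.001]
wrist_force: [-0.6, 0.9, -0.3]
finger_gap: 0.0428
delta [-0.0016  0.0007  0.0077] rot [-0.004 -0.004 -0.005] | pos [0.4994 0.062  0.1217] t 42.0 gap 0.0428 F [-0.6  0.9 -0.3]
```

```bash
python3 -m pendant '[[-0.0016,0.0007,0.007,-0.004,-0.004,-0.004],[0,0,0,0,0,0]]'
python3 -m pendant '[[0,0,0,0,0,0],[0,0,0,0,0,0],[0,0,0,0,0,0],[0,0,0,0,0,0],[0,0,0,0,0,0],[0,0,0,0,0,0]]' 0.95 30
python3 - <<'E'
from h import *
go(.4977,.062,.114,-22.6)
E
```

```text
time_s: 42.17
eef_pos: [0.498, 0.0622, 0.1152]
tool_rot: [0.981, -0.196, 0.0, -0.0]
wrist_force: [0.5, 1.0, -0.2]
finger_gap: 0.0429
time_s: 42.67
eef_pos: [0.4974, 0.0626, 0.1158]
tool_rot: [0.981, -0.196, -0.0, -0.0]
wrist_force: [0.8, 1.2, -3.2]
finger_gap: 0.0134
delta [0.0005 0.0004 0.0018] rot [-0.  0. -0.] | pos [0.4974 0.0626 0.1158] t 42.67 gap 0.0134 F [ 0.8  1.2 -3.2]
```

```bash
python3 -m pendant '[[0,0,0.0005,0,0,0.1],[0,0,0.0005,0,0,0.1],[0,0,0.0005,0,0,0.1],[0,0,0.0005,0,0,0.1],[0,0,0.0005,0,0,0.1],[0,0,0,0,0,0]]'
python3 - <<'E'
from h import *
go(.4977,.062,.1135,-51)
print(bot.observe()['joint_positions'].round(2),bot.observe()['moment'])
E
```

```text
time_s: 43.17
eef_pos: [0.4969, 0.0629, 0.1132]
tool_rot: [0.897, -0.442, -0.001, -0.0]
wrist_force: [-0.6, 0.3, -1.2]
finger_gap: 0.0132
delta [ 0.0012 -0.0001 -0.0003] rot [ 0.     0.002 -0.026] | pos [0.4969 0.0629 0.1132] t 43.17 gap 0.0132 F [-0.6  0.3 -1.2]
[-0.29  0.8   0.18  1.89 -0.28  0.48 -0.83] [-0.24594598 -0.06178606 -0.08577137]
```

```bash
python3 -m pendant '[[0.0005,0,0.0005,0,0,0.1],[0.0005,0,0.0005,0,0,0.1],[0,0,0.0005,0,0,0.1],[0,0,0.0005,0,0,0.1],[0,0,0.0005,0,0,0.1],[0,0,0.0005,0,0,0.1],[0,0,0,0,0,0]]'
python3 - <<'E'
from h import *
go(.4977,.062,.1095,-97.1)
print(bot.observe()['joint_positions'].round(2),bot.observe()['moment'])
s=snap('wrist','w20.png');P=pts(s);z=P[...,2]
m=(P[...,0]>.52)&(P[...,0]<.56)&(abs(P[...,1]-.061)<.01); print('beam top',np.nanmedian(z[m]),m.sum())
s=snap('side');P=pts(s);z=P[...,2]
m=(P[...,0]>.53)&(P[...,0]<.56)&(abs(P[...,1]-.061)<.01)&(z>.08)&(z<.11); print('beam top side',np.nanmedian(z[m]),m.sum())
cv2.imwrite('pics/s20.png',cv2.resize(s['img'][150:300,240:400],None,fx=4,fy=4,interpolation=cv2.INTER_CUBIC))
E
```

```text
time_s: 43.75
eef_pos: [0.4967, 0.0635, 0.1101]
tool_rot: [0.726, -0.688, -0.002, 0.0]
wrist_force: [0.2, -0.4, -1.2]
finger_gap: 0.0129
delta [ 0.0015 -0.001   0.0006] rot [0.004 0.003 0.179] | pos [0.4967 0.0635 0.1101] t 43.75 gap 0.0129 F [ 0.2 -0.4 -1.2]
[-0.37  0.82  0.33  1.89 -0.51  0.51 -1.2 ] [-0.20663401 -0.03450874 -0.1275993 ]
beam top 0.09694019037575335 2929
beam top side 0.09553749471852246 31
```

View pics/s20.png

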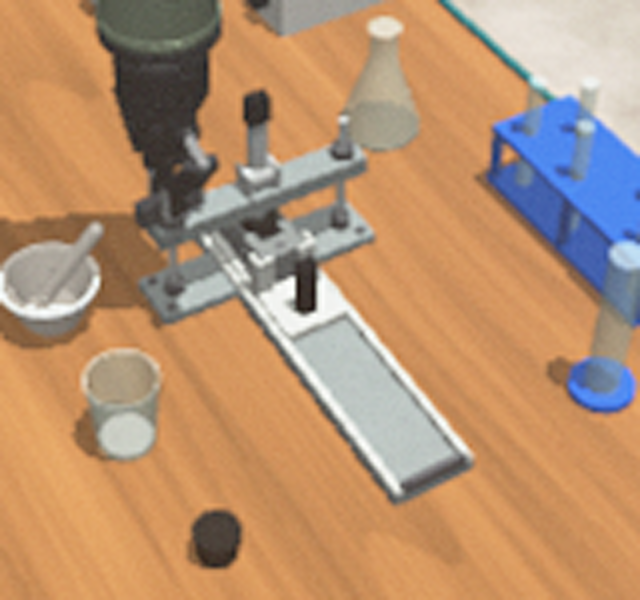

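View pics/w20.png

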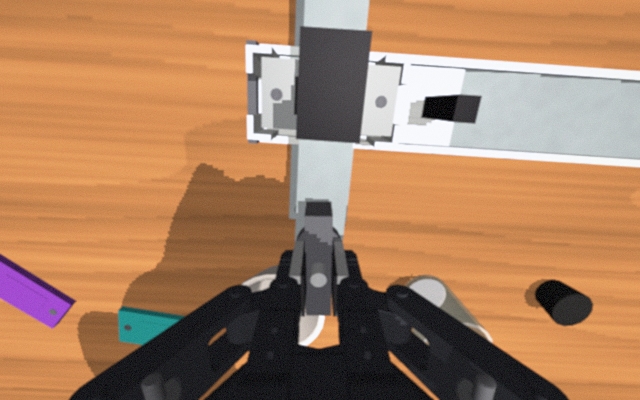

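```bash
python3 -m pendant '[[0.0005,0,0.0005,0.002,0.001,0.1],[0.0005,0,0.0005,0,0,0.09],[0,0,0,0,0,0],[0,0,0,0,0,0]]'
python3 - <<'E'
from h import *
go(.4977,.062,.1095,-97.1)
s=snap('wrist');P=pts(s);z=P[...,2]
m=(P[...,0]>.52)&(P[...,0]<.56)&(abs(P[...,1]-.061)<.01); print('beam top',np.nanmedian(z[m]),m.sum())
E
```

```text
time_s: 44.18
eef_pos: [0.4966, 0.0636, 0.1093]
tool_rot: [-0.666, 0.746, 0.002, 0.001]
wrist_force: [-0.2, 0.4, -2.3]
finger_gap: 0.0138
delta [ 0.0015 -0.0012 -0.0002] rot [0.002 0.004 0.011] | pos [0.4966 0.0636 0.1093] t 44.18 gap 0.0138 F [-0.2  0.4 -2.3]
beam top 0.0960978207561087 2925
```

Release the nut, lift, and check the pad gap.

```bash
python3 -m pendant '[[0,0,0,0,0,0],[0,0,0,0,0,0],[0,0,0,0,0,0],[0,0,-0.01,0,0,0],[0,0,-0.02,0,0,0],[0,0,-0.03,0,0,0],[0,0,-0.03,0,0,0],[0,0,-0.03,0,0,0],[0,0,0,0,0,0]]' 0.5
python3 - <<'E'
from h import *
nut(zt=.126)
go(.581,-.13,.23,-45)
plan(.581,-.12,.22,-2,12)
E
```

```text
time_s: 44.98
eef_pos: [0.4961, 0.0611, 0.2342]
tool_rot: [-0.672, 0.741, 0.003, -0.001]
wrist_force: [0.5, -1.3, 0.7]
finger_gap: 0.0425
nut ctr [497.7  61.5] size [13.6 60.9] angle of 1st side 83.8 z 0.1258 825
delta [ 0.1822 -0.1037  0.0011] rot [ 0.006  0.005 -0.883] | pos [0.4956 0.0614 0.2321] t 45.03 gap 0.0431 F [-0.7 -0.2 -0.8]
[0.014, -0.009, 0.001, 0.0, 0.001, -0.136],[0.015, -0.007, 0.001, 0.0, 0.001, -0.136],[0.016, -0.004, 0.001, 0.0, 0.001, -0.136],[0.017, -0.002, 0.001, 0.0, 0.001, -0.136],[0.017, 0.0, 0.001, 0.0, 0.001, -0.136],[0.017, 0.002, 0.001, 0.0, 0.001, -0.136],[0.016, 0.005, 0.001, 0.0, 0.001, -0.136],[0.015, 0.007, 0.001, 0.0, 0.001, -0.136],[0.014, 0.009, 0.001, 0.0, 0.001, -0.136],[0.013, 0.011, 0.001, 0.0, 0.001, -0.136],[0.011, 0.012, 0.001, 0.0, 0.001, -0.136],[0.01, 0.014, 0.001, 0.0, 0.001, -0.136],
```

```bash
python3 -m pendant '[[0.014,-0.012,0.001,0,0.001,-0.12],[0.015,-0.010,0.001,0,0.001,-0.12],[0.018,-0.006,0,0,0,-0.12],[0.019,-0.004,0,0,0,-0.12],[0.019,-0.001,0,0,0,-0.12],[0.019,0.002,0,0,0,-0.12],[0.018,0.005,0,0,0,-0.12],[0.017,0.008,0,0,0,-0.12],[0.014,0.010,0,0,0,-0.12],[0.012,0.012,0,0,0,-0.12]]' 0.3
python3 - <<'E'
from h import *
plan(.582,-.09,.17,0,4)
E
```

```text
time_s: 45.87
eef_pos: [0.5729, -0.108, 0.2225]
tool_rot: [0.978, -0.208, -0.007, -0.001]
wrist_force: [-0.3, 0.6, -1.3]
finger_gap: 0.0596
[0.0, -0.005, 0.013, -0.0, 0.003, -0.105],[0.001, -0.005, 0.013, -0.0, 0.003, -0.105],[0.001, -0.005, 0.013, -0.0, 0.003, -0.105],[0.002, -0.005, 0.013, -0.0, 0.003, -0.105],
```

```bash
python3 -m pendant '[[0,0,0.015,0,0.003,-0.105],[0.001,0,0.015,0,0.003,-0.105],[0.001,0,0.02,0,0.003,-0.105],[0.002,0,0.02,0,0.003,-0.105],[0,0,0.01,0,0,0],[0,0,0,0,0,0],[0,0,0,0,0,0]]'
cat > padm.py <<'E'
from h import *
for k in range(3):
    s=snap('wrist','w21_%d.png'%k);P=pts(s);z=P[...,2]
    res=[]
    for u in range(0,640):
        # columns crossing pad front: find consecutive pixels plate -> pad going up image
        col=[(v,*P[v,u]) for v in range(0,330) if abs(P[v,u,0]-.5828)<0.012 and 0.02<P[v,u,1]<0.06 and 0.05<z[v,u]<0.08]
        if len(col)<3: continue
        res.append((u,col))
    zz=np.array([c[1:] for _,cc in res for c in cc])
    pl=zz[(zz[:,1]<0.040)]; pd=zz[(zz[:,1]>0.0425)&(zz[:,1]<0.052)]
    print('plate z',np.median(pl[:,2]).round(4),'plate y max',np.percentile(pl[:,1],99).round(4),'pad z pct',np.percentile(pd[:,2],[1,5,10,25,50]).round(4),len(pl),len(pd))
    if k==0:
        for u,cc in res[len(res)//2:len(res)//2+2]: print(u,[(c[0],round(float(c[2]),4),round(float(c[3]),4)) for c in cc])
go(0.582,-.09,.15,0)
E
python3 padm.py
python3 -c "
import cv2
i=cv2.imread('pics/w21_0.png');cv2.imwrite('pics/w21c.png',cv2.resize(i[0:200,200:440],None,fx=3,fy=3))"
```

```text
time_s: 46.45
eef_pos: [0.5749, -0.1137, 0.1343]
tool_rot: [1.0, 0.016, -0.002, -0.003]
wrist_force: [0.6, -0.7, -0.6]
finger_gap: 0.0597Traceback (most recent call last):
  File "padm.py", line 12, in <module>
    print('plate z',np.median(pl[:,2]).round(4),'plate y max',np.percentile(pl[:,1],99).round(4),'pad z pct',np.percentile(pd[:,2],[1,5,10,25,50]).round(4),len(pl),len(pd))
                                                                                                             ~~~~~~~~~~~~~^^^^^^^^^^^^^^^^^^^^^^^^
    return _quantile_unchecked(
        a, q, axis, out, overwrite_input, method, keepdims, weights)
    return _ureduce(a,
                    func=_quantile_ureduce_func,
    ...<5 lines>...
                    overwrite_input=overwrite_input,
                    method=method)
    r = func(a, **kwargs)
    result = _quantile(arr,
                       quantiles=q,
    ...<2 lines>...
                       out=out,
                       weights=wgt)
    slices_having_nans = np.isnan(arr[-1, ...])
                                  ~~~^^^^^^^^^
IndexError: index -1 is out of bounds for axis 0 with size 0
```

View pics/w21c.png

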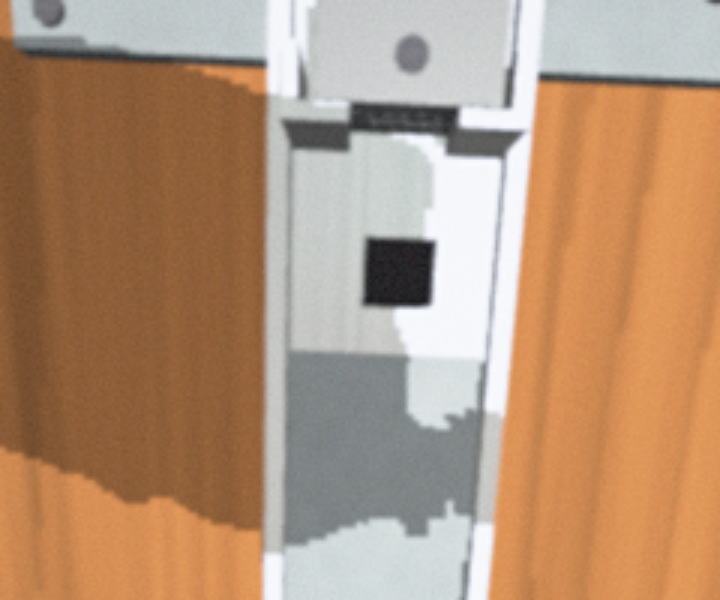

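```bash
python3 -m pendant '[[0.004,-0.006,0.008,0.1,0,0],[0.002,-0.004,0.005,0.1,0,0],[0,0,0.01,0.1,0,0],[0,0,0.01,0.1,0,0],[0,0,0.01,0.1,0,0],[0,0,0.01,0.1,0,0],[0,0,0,0.1,0,0],[0,0,0,0,0,0],[0,0,0,0,0,0]]'
python3 padm.py
python3 -c "
import cv2
i=cv2.imread('pics/w21_0.png');cv2.imwrite('pics/w22c.png',i)"
```

```text
time_s: 47.25
eef_pos: [0.5853, -0.0866, 0.0919]
tool_rot: [0.933, 0.016, 0.0, -0.36]
wrist_force: [0.1, 0.1, 1.0]
finger_gap: 0.0595
plate z 0.0553 plate y max 0.0396 pad z pct [0.0545 0.0553 0.056  0.0589 0.0614] 515 410
319 [(94, 0.0463, 0.0783), (95, 0.0548, 0.0684), (96, 0.0551, 0.0669), (97, 0.0555, 0.0654), (98, 0.0546, 0.0651), (99, 0.0549, 0.0635), (100, 0.0546, 0.0627), (101, 0.055, 0.061), (102, 0.0533, 0.0616), (103, 0.0519, 0.0618), (104, 0.0516, 0.0609), (105, 0.0498, 0.0617), (106, 0.0485, 0.0619), (107, 0.0479, 0.0613), (108, 0.0464, 0.0617), (109, 0.0454, 0.0617), (110, 0.0443, 0.0616), (111, 0.0432, 0.0617), (112, 0.043, 0.0606), (113, 0.0433, 0.0589), (114, 0.0424, 0.0587), (115, 0.0429, 0.0568), (116, 0.0433, 0.055), (117, 0.0421, 0.0551), (118, 0.04, 0.0563), (119, 0.0401, 0.0549), (120, 0.0386, 0.0553), (121, 0.038, 0.0548), (122, 0.0371, 0.0545), (123, 0.0358, 0.0548), (124, 0.034, 0.0557), (125, 0.0335, 0.0549), (126, 0.0325, 0.0549), (127, 0.0304, 0.0562), (128, 0.0299, 0.0555), (129, 0.0291, 0.055), (130, 0.0273, 0.056), (131, 0.0263, 0.056), (132, 0.0256, 0
[... 727 characters left out ...]
, 0.0556), (121, 0.0375, 0.0554), (122, 0.0365, 0.0553), (123, 0.0353, 0.0554), (124, 0.0347, 0.0548), (125, 0.0336, 0.0549), (126, 0.0316, 0.056), (127, 0.031, 0.0554), (128, 0.0303, 0.055), (129, 0.0287, 0.0556), (130, 0.0279, 0.0553), (131, 0.0263, 0.056), (132, 0.0258, 0.0553), (133, 0.0249, 0.0552), (134, 0.0234, 0.0557), (135, 0.0222, 0.0559), (136, 0.0211, 0.0561), (137, 0.0211, 0.0545)]
plate z 0.0553 plate y max 0.0398 pad z pct [0.0548 0.0555 0.056  0.0586 0.0614] 525 409
plate z 0.0554 plate y max 0.0398 pad z pct [0.0545 0.0554 0.0558 0.0585 0.0614] 519 393
delta [-0.0029 -0.0353 -0.0454] rot [-0.734 -0.001  0.035] | pos [ 0.5855 -0.0857  0.0927] t 47.4 gap 0.0599 F [0.4 1.1 0.2]
```

View pics/w22c.png

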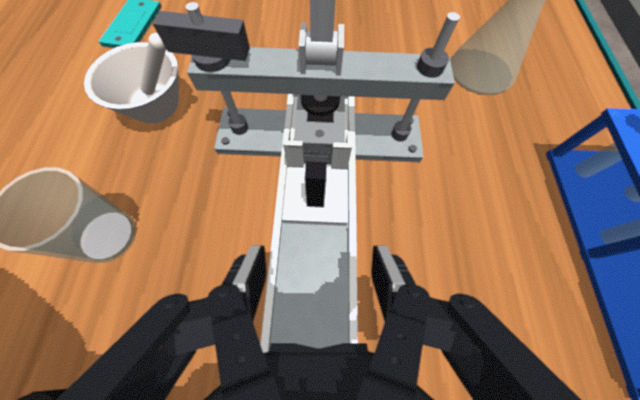

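The close view shows the pad disc's rim running down to the plate top at 55 mm with no gap, so the pad just rests on it. The lever is still upright. Now I'll level the tool, shut the fingers and go behind the lever.

```bash
python3 -m pendant '[[0,0,-0.02,-0.1,0,0.01],[0,0,-0.025,-0.1,0,0.01],[0,0,-0.025,-0.1,0,0.01],[0,0,-0.025,-0.1,0,0],[0,0,-0.025,-0.1,0,0],[0,0,-0.02,-0.1,0,0],[0,0,0,-0.1,0,0],[0,0,0,-0.03,0,0],[0,0,0,0,0,0]]' 1 40
python3 - <<'E'
from h import *
go(.583,-.02,.24,-.6)
s=snap('wrist','w23.png');P=pts(s);z=P[...,2]
m=(z>.17)&(z<.21)&(abs(P[...,0]-.583)<.03)&(P[...,1]>.02)&(P[...,1]<.12)
print('lever top',np.percentile(P[m],[3,50,97],axis=0),m.sum())
E
```

```text
time_s: 48.15
eef_pos: [0.59, -0.1444, 0.2337]
tool_rot: [1.0, 0.007, 0.01, 0.02]
wrist_force: [0.2, 0.8, -0.7]
finger_gap: 0.0
delta [-0.0052 -0.1241 -0.0115] rot [ 0.041 -0.019  0.024] | pos [ 0.59   -0.1444  0.2337] t 48.15 gap 0.0 F [ 0.2  0.8 -0.7]Traceback (most recent call last):
  File "<stdin>", line 5, in <module>
    return _quantile_unchecked(
        a, q, axis, out, overwrite_input, method, keepdims, weights)
    return _ureduce(a,
                    func=_quantile_ureduce_func,
    ...<5 lines>...
                    overwrite_input=overwrite_input,
                    method=method)
    r = func(a, **kwargs)
    result = _quantile(arr,
                       quantiles=q,
    ...<2 lines>...
                       out=out,
                       weights=wgt)
    slices_having_nans = np.isnan(arr[-1, ...])
                                  ~~~^^^^^^^^^
IndexError: index -1 is out of bounds for axis 0 with size 0
```

View pics/w23.png

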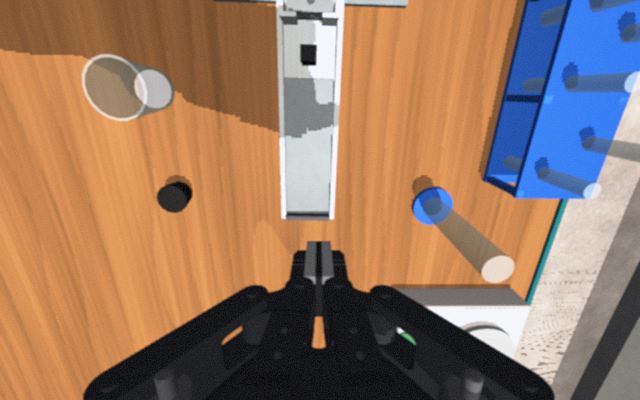

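```bash
python3 -m pendant '[[-0.001,-0.02,-0.002,0.01,-0.005,0.006],[-0.001,-0.028,-0.002,0.01,-0.005,0.006],[-0.001,-0.028,-0.002,0.01,-0.005,0.006],[-0.001,-0.024,-0.002,0.01,-0.004,0.006],[0,-0.012,0,0,0,0],[0,0,0,0,0,0],[0,0,0,0,0,0]]'
python3 - <<'E'
from h import *
bot.snapshot('side')
go(.583,0.01,.18,-.6)
s=snap('wrist','w24.png');P=pts(s);z=P[...,2]
m=(z>.17)&(z<.21)&(abs(P[...,0]-.583)<.03)&(P[...,1]>.02)&(P[...,1]<.12)
print('lever top',np.percentile(P[m],[3,50,97],axis=0),m.sum())
E
```

```text
time_s: 48.78
eef_pos: [0.5846, -0.0298, 0.2403]
tool_rot: [1.0, -0.007, -0.0, -0.004]
wrist_force: [0.9, -0.5, 0.4]
finger_gap: -0.0003
delta [-0.0022 -0.0394  0.0606] rot [-0.009  0.001 -0.005] | pos [ 0.5846 -0.03    0.2403] t 48.83 gap -0.0002 F [-0.8  0.3 -0.5]
lever top [[0.57348211 0.05644331 0.17469178]
 [0.58278703 0.06285032 0.19471091]
 [0.59216046 0.06970324 0.19601565]] 789
```

```bash
python3 -m pendant '[[-0.001,-0.012,0.02,-0.005,0,-0.002],[-0.001,-0.012,0.02,-0.004,0,-0.002],[0,-0.012,0.015,0,0,0],[0,-0.006,0.006,0,0,0],[0,0,0,0,0,0],[0,0,0,0,0,0]]'
python3 - <<'E'
from h import *
go(.5828,0.040,.178,-.6)
E
```

```text
time_s: 49.38
eef_pos: [0.5841, 0.0045, 0.1776]
tool_rot: [1.0, -0.01, 0.001, 0.002]
wrist_force: [-0.3, 0.1, -0.8]
finger_gap: 0.0002
delta [-0.0021 -0.0354 -0.0006] rot [ 0.004 -0.001 -0.01 ] | pos [0.5841 0.0045 0.1776] t 49.38 gap 0.0002 F [-0.3  0.1 -0.8]
```

```bash
python3 -m pendant '[[-0.001,-0.010,0,0.002,0,-0.005],[-0.001,-0.012,0,0.002,0,-0.005],[0,-0.012,0,0,0,0],[0,-0.010,0,0,0,0],[0,-0.008,0,0,0,0],[0,-0.008,0,0,0,0]]'
python3 - <<'E'
from h import *
go(.5828,0.0863,.171,-.6)
E
```

```text
time_s: 49.88
eef_pos: [0.5841, 0.0664, 0.1805]
tool_rot: [1.0, -0.007, 0.003, 0.0]
wrist_force: [-0.1, -2.0, -0.5]
finger_gap: 0.0001
delta [-0.0016 -0.0199  0.0095] rot [ 0.001 -0.005 -0.004] | pos [0.5841 0.0664 0.1805] t 49.88 gap 0.0001 F [-0.1 -2.  -0.5]
```

Contact, 2 N, so the lever is moving. Following the arc.

```bash
python3 -m pendant '[[-0.001,-0.007,0.004,0,-0.002,-0.002],[-0.0005,-0.007,0.003,0,-0.002,-0.002],[0,-0.006,0.003,0,0,0],[0,-0.006,0.004,0,0,0],[0,-0.006,0.005,0,0,0],[0,-0.005,0.005,0,0,0]]'
python3 - <<'E'
from h import *
go(.5828,0.1157,.140,-.6)
E
```

```text
time_s: 50.38
eef_pos: [0.5834, 0.1084, 0.1551]
tool_rot: [1.0, -0.004, 0.001, 0.0]
wrist_force: [0.3, -1.6, -0.2]
finger_gap: -0.0001
delta [-0.0007 -0.0073  0.0151] rot [ 0.001 -0.003  0.002] | pos [0.5834 0.1084 0.1551] t 50.38 gap -0.0001 F [ 0.3 -1.6 -0.2]
```

```bash
python3 -m pendant '[[0,-0.004,0.006,0,-0.002,0],[0,-0.003,0.006,0,0,0],[0,-0.003,0.006,0,0,0],[0,-0.002,0.006,0,0,0],[0,-0.002,0.005,0,0,0]]'
python3 - <<'E'
from h import *
go(.5828,0.1223,.1194,-.6)
E
```

```text
time_s: 50.8
eef_pos: [0.5835, 0.1246, 0.1225]
tool_rot: [1.0, -0.004, 0.0, 0.0]
wrist_force: [0.6, -1.2, 1.3]
finger_gap: 0.0001
delta [-0.0007  0.0023  0.0031] rot [ 0.    -0.     0.002] | pos [0.5835 0.1246 0.1225] t 50.8 gap 0.0001 F [ 0.6 -1.2  1.3]
```

```bash
python3 -m pendant '[[0,0,0.003,0,0,0],[0,0,0.003,0,0,0]]'
python3 -m pendant '[[0,0,0.002,0,0,0]]'
```

```text
time_s: 50.97
eef_pos: [0.5838, 0.1254, 0.1164]
tool_rot: [1.0, -0.004, 0.001, -0.0]
wrist_force: [-11.2, -1.3, 48.4]
finger_gap: -0.0002
time_s: 51.05
eef_pos: [0.5839, 0.1253, 0.1156]
tool_rot: [1.0, -0.004, 0.001, -0.0]
wrist_force: [-12.5, -3.0, 39.2]
finger_gap: -0.0003
```

The lever is hard on its stop (about 40 N at the fingertips). Backing off and checking.

```bash
python3 -m pendant '[[0,0,-0.01,0,0,0],[0,0,-0.03,0,0,0],[0,0,-0.035,0,0,0],[0,0,-0.035,0,0,0],[0,0.02,-0.03,0,0,0],[0,0.03,0,0,0,0],[0,0.03,0,0,0,0],[0,0.03,0,0,0,0],[0,0.03,0,0,0,0],[0,0.03,0,0,0,0]]'
python3 -m pendant '[[0,0.02,0.01,0,0,0],[0,0.01,0.02,0,0,0],[0,0,0.02,0,0,0],[0,0,0,0,0,0],[0,0,0,0,0,0]]'
python3 - <<'E'
from h import *
bot.snapshot('side');print(bot.observe()['eef_pos'],bot.observe()['wrist_force'])
s=snap('wrist','w25.png');P=pts(s);z=P[...,2]
for y0 in np.arange(.07,.16,.01):
    m=(abs(P[...,0]-.5828)<.006)&(abs(P[...,1]-y0)<.003)&(z>.08); print(round(y0,3),np.round(np.nanmedian(z[m]),4) if m.any() else None,end='; ')
m=(P[...,0]>.62)&(P[...,0]<.65)&(abs(P[...,1]-.061)<.01); print('beam',np.nanmedian(z[m]))
snap('side','s25.png')
E
python3 -c "
import cv2
i=cv2.imread('pics/s25.png');cv2.imwrite('pics/s25.png',cv2.resize(i[150:300,240:400],None,fx=4,fy=4))"
```

```text
time_s: 51.88
eef_pos: [0.5811, -0.0457, 0.2613]
tool_rot: [1.0, 0.0, 0.001, -0.002]
wrist_force: [0.8, -0.2, 0.3]
finger_gap: 0.0001
time_s: 52.3
eef_pos: [0.58, -0.0869, 0.2098]
tool_rot: [1.0, -0.005, 0.001, 0.0]
wrist_force: [0.4, 0.7, 1.4]
finger_gap: 0.0001
[ 0.57991984 -0.08662932  0.20973721] [-0.00709852  0.08148801 -1.21412498]
0.07 None; 0.08 None; 0.09 None; 0.1 None; 0.11 None; 0.12 None; 0.13 None; 0.14 None; 0.15 None; beam 0.09378147983724217
```

View pics/w25.png

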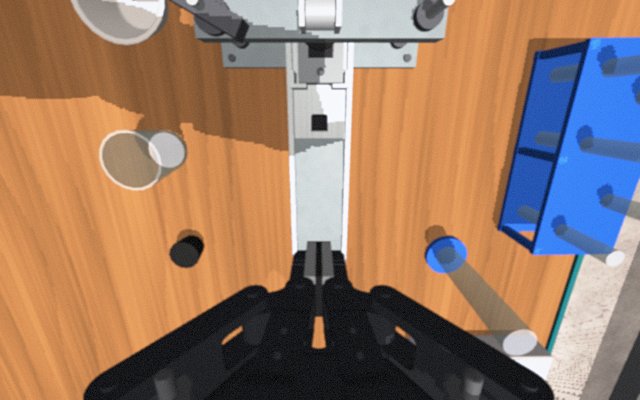

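View pics/s25.png

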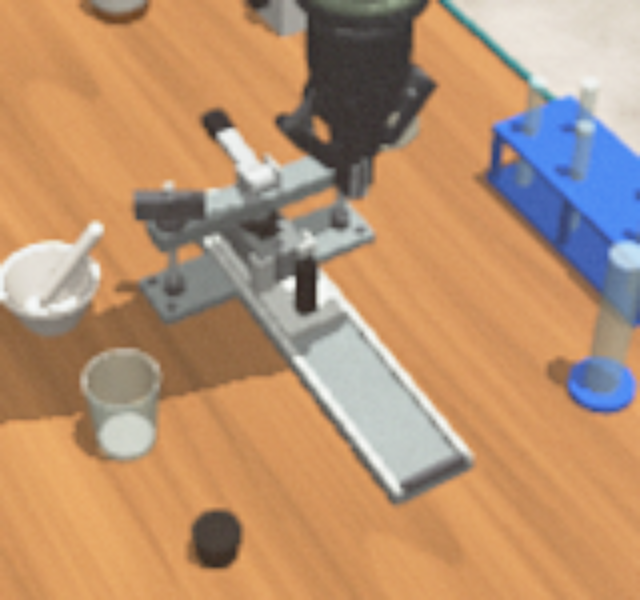

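The beam has gone down: top at 93.8 mm instead of 96.1, and the nut bar looks turned. My hard press at the stop seems to have back-driven the nut. I'll measure it from above.

```bash
python3 -m pendant '[[-0.015,-0.02,-0.01,0,0,0],[-0.02,-0.03,-0.01,0,0,0],[-0.02,-0.03,-0.01,0,0,0],[-0.02,-0.03,-0.01,0,0,0],[0,-0.01,0,0,0,0],[0,0,0,0,0,0],[0,0,0,0,0,0]]'
python3 - <<'E'
from h import *
bot.snapshot('side')
s=snap('wrist','w26.png');P=pts(s);z=P[...,2]
nut(s,.1235)
for a,b in ((.52,.56),(.61,.66)):
    m=(P[...,0]>a)&(P[...,0]<b)&(abs(P[...,1]-.061)<.01)&(z<.11); print('beam',np.nanmedian(z[m]),m.sum())
for y0 in np.arange(.07,.16,.01):
    m=(abs(P[...,0]-.5828)<.006)&(abs(P[...,1]-y0)<.003)&(z>.08); print(round(y0,3),np.round(np.nanmedian(z[m]),4) if m.any() else None,end='; ')
go(.4977,.062,.2,20)
E
```

```text
time_s: 53.03
eef_pos: [0.5043, 0.0421, 0.257]
tool_rot: [1.0, -0.003, 0.006, -0.001]
wrist_force: [-0.5, -0.4, 1.7]
finger_gap: -0.0002
nut ctr [497.9  61.9] size [14.4 60. ] angle of 1st side 60.8 z 0.1238 787
beam 0.09379232850673008 713
beam 0.09391762795813557 914
0.07 0.1118; 0.08 0.1117; 0.09 0.1125; 0.1 0.1131; 0.11 0.1141; 0.12 0.115; 0.13 0.1175; 0.14 0.1181; 0.15 None; delta [-0.0076 -0.0209  0.0563] rot [ 0.001 -0.011 -0.356] | pos [0.5045 0.041  0.2564] t 53.13 gap 0.0004 F [-1.1 -0.9 -0.1]
```

View pics/w26.png

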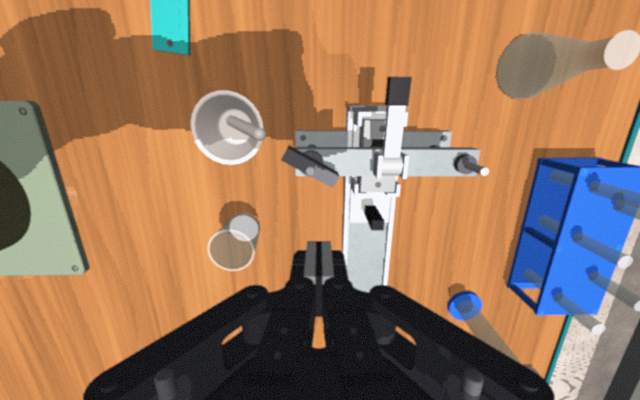

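The nut did turn by 0.40 rad, lowering the beam 2 mm, so the spring is now at about 8 mm. That's inside 9.5 but with little margin. The lever is at about 1.5. I'll turn the nut back 0.4 rad to the setting found before.

```bash
python3 -m pendant '[[0,0,0,0,0,-0.12],[0,0,0,0,0,-0.12],[0,0,0,0,0,-0.12],[0,0,0,0,0,-0.12],[0,0,0,0,0,-0.12],[0,0,0,0,0,-0.12],[0,0,0,0,0,-0.12],[0,0,0,0,0,-0.12],[0,0,0,0,0,-0.08],[0,0,0,0,0,0]]' 0.5 30
python3 - <<'E'
from h import *
nut(zt=.1235)
plan(.4978,.062,.15,60.8,4)
E
```

```text
time_s: 53.97
eef_pos: [0.5082, 0.0285, 0.2537]
tool_rot: [0.861, 0.508, 0.003, 0.003]
wrist_force: [0.3, 0.8, -0.8]
finger_gap: 0.0424
nut ctr [497.9  61.8] size [14.1 60.5] angle of 1st side 60.6 z 0.1238 802
[0.006, -0.007, 0.026, 0.002, -0.0, -0.0],[0.006, -0.007, 0.026, 0.002, -0.0, -0.0],[0.006, -0.006, 0.026, 0.002, -0.0, -0.0],[0.006, -0.006, 0.026, 0.002, -0.0, -0.0],
```

```bash
python3 -m pendant '[[0.006,-0.007,0.02,0.002,0,0],[0.006,-0.007,0.025,0.002,0,0],[0.006,-0.006,0.025,0.002,0,0],[0.006,-0.006,0.02,0.002,0,0],[0,0,0.01,0,0,0],[0,0,0,0,0,0],[0,0,0,0,0,0]]'
python3 - <<'E'
from h import *
go(.4978,.0619,.14,60.7)
E
```

```text
time_s: 54.6
eef_pos: [0.4995, 0.0584, 0.1492]
tool_rot: [0.871, 0.491, 0.001, 0.001]
wrist_force: [0.3, -0.9, 0.3]
finger_gap: 0.0428
delta [ 0.0021 -0.0033  0.0092] rot [ 0.003 -0.    -0.032] | pos [0.4995 0.0584 0.1492] t 54.6 gap 0.0428 F [ 0.3 -0.9  0.3]
```

```bash
python3 -m pendant '[[0.002,-0.003,0.005,0.003,0,-0.032],[0,0,0.010,0,0,0],[0,0,0.010,0,0,0],[0,0,0.009,0,0,0],[0,0,0,0,0,0],[0,0,0,0,0,0]]'
python3 - <<'E'
from h import *
go(.4978,.0619,.107,60.7)
E
```

```text
time_s: 55.1
eef_pos: [0.5001, 0.0607, 0.1165]
tool_rot: [0.863, 0.505, 0.002, 0.001]
wrist_force: [0.5, 0.3, 0.4]
finger_gap: 0.0425
delta [-0.0002 -0.0026  0.0095] rot [ 0.004 -0.003 -0.   ] | pos [0.5001 0.0607 0.1165] t 55.1 gap 0.0425 F [0.5 0.3 0.4]
```

```bash
python3 -m pendant '[[0,-0.0025,0.005,0.003,-0.003,0],[0,0,0.004,0,0,0],[0,0,0,0,0,0]]'
python3 -m pendant '[[0,0,0,0,0,0],[0,0,0,0,0,0],[0,0,0,0,0,0],[0,0,0,0,0,0],[0,0,0,0,0,0],[0,0,0,0,0,0]]' 0.95 30
python3 - <<'E'
from h import *
go(.4978,.0619,.107,60.7)
E
```

```text
time_s: 55.35
eef_pos: [0.4983, 0.062, 0.1079]
tool_rot: [0.863, 0.505, 0.001, 0.001]
wrist_force: [1.2, -0.6, 0.5]
finger_gap: 0.0428
time_s: 55.85
eef_pos: [0.4988, 0.0629, 0.1083]
tool_rot: [0.863, 0.505, 0.002, 0.0]
wrist_force: [0.3, 2.0, -2.8]
finger_gap: 0.0137
delta [-0.0013 -0.0004  0.0013] rot [ 0.002 -0.002 -0.   ] | pos [0.4988 0.0629 0.1083] t 55.85 gap 0.0137 F [ 0.3  2.  -2.8]
```

```bash
python3 -m pendant '[[0,0,-0.0005,0,0,-0.1],[0,0,-0.0005,0,0,-0.1],[0,0,-0.0005,0,0,-0.1],[0,0,-0.0005,0,0,-0.09],[0,0,0,0,0,0],[0,0,0,0,0,0]]'
python3 - <<'E'
from h import *
go(.4978,.0619,.109,83.8)
E
```

```text
time_s: 56.35
eef_pos: [0.499, 0.0634, 0.1104]
tool_rot: [0.744, 0.668, 0.002, 0.001]
wrist_force: [-0.4, 1.2, -3.0]
finger_gap: 0.0131
delta [-0.0016 -0.0011  0.0014] rot [ 0.004 -0.002  0.001] | pos [0.499  0.0634 0.1104] t 56.35 gap 0.0131 F [-0.4  1.2 -3. ]
```

Now release, lift and run the final checks.

```bash
python3 -m pendant '[[0,0,0,0,0,0],[0,0,0,0,0,0],[0,0,0,0,0,0],[0,0,-0.01,0,0,0],[0,0,-0.02,0,0,0],[0,0,-0.03,0,0,0],[0,0,-0.035,0,0,0],[0,0,-0.035,0,0,0],[0,0,-0.01,0,0,0],[0,0,0,0,0,0]]' 0.5
python3 -m pendant '[[-0.03,0,0,0,0,0.1],[-0.03,0,0,0,0,0.1],[-0.03,0,0,0,0,0.1],[-0.02,0,0,0,0,0.1],[0,0,0,0,0,0.1],[0,0,0,0,0,0.1],[0,0,0,0,0,0.1],[0,0,0,0,0,0.1],[0,0,0,0,0,0],[0,0,0,0,0,0]]'
python3 - <<'E'
from h import *
bot.snapshot('side')
go(.55,-.05,.24,30)
s=snap('wrist','w27.png');P=pts(s);z=P[...,2]
nut(s,.1258)
for a,b in ((.53,.565),(.61,.65)):
    m=(P[...,0]>a)&(P[...,0]<b)&(abs(P[...,1]-.061)<.01)&(z<.11)&(z>.08); print('beam',np.nanmedian(z[m]),m.sum())
for y0 in np.arange(.07,.16,.01):
    m=(abs(P[...,0]-.5828)<.006)&(abs(P[...,1]-y0)<.003)&(z>.08); print(round(y0,3),np.round(np.nanmedian(z[m]),4) if m.any() else None,end='; ')
h=(z>0.0725)&(z<0.079)&(abs(P[...,0]-.582)<0.02)&(P[...,1]<0.02)&(P[...,1]>-.06); print('handle',P[h].mean(0))
E
```

```text
time_s: 57.18
eef_pos: [0.4971, 0.0632, 0.2565]
tool_rot: [0.749, 0.662, 0.0, -0.0]
wrist_force: [0.7, 0.6, -0.2]
finger_gap: 0.0426
time_s: 58.02
eef_pos: [0.465, -0.0485, 0.2502]
tool_rot: [0.955, 0.296, -0.002, -0.0]
wrist_force: [0.2, 0.0, -0.4]
finger_gap: 0.0427
delta [0.0693 0.0493 0.0097] rot [-0.002  0.005  0.077] | pos [ 0.465  -0.0485  0.2501] t 58.07 gap 0.0425 F [-0.1  0.5  0.1]
nut ctr [497.7  61.7] size [14.3 60.2] angle of 1st side 83.8 z 0.1259 1009
beam 0.09605141329741612 481
beam 0.09602663547139717 559
0.07 0.1138; 0.08 0.1136; 0.09 0.1144; 0.1 0.1154; 0.11 0.116; 0.12 0.1172; 0.13 0.1193; 0.14 0.1201; 0.15 0.1204; handle [ 0.58064491 -0.02283009  0.07606977]
```

View pics/w27.png

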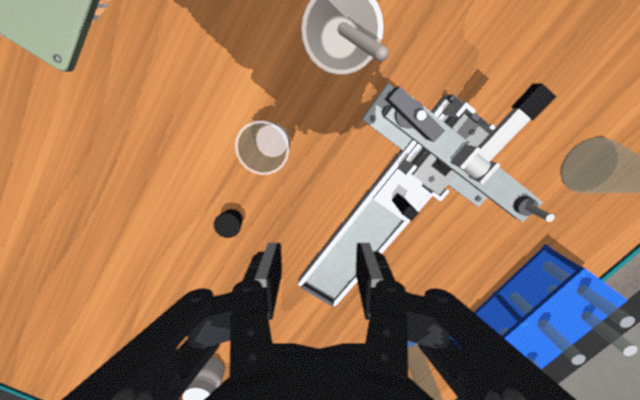

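The nut is back at its setting (beam top 96.0 mm). The lever slopes up only about 0.065 rad from level, which puts it at about 1.5, and the carrier is home. The robot is clear of everything, so I'm handing in.

```bash
python3 -c "
from workcell import bot
print(bot.observe()['wrist_force'],bot.observe()['time_s']); print(bot.close_job())"
```

```text
[-0.18680897  0.46466209 -0.19149856] 58.1167
the job is handed in; nothing more can be done
None
```

I handed the job in at 58 s. All five grey plates are stacked in the pocket, the carrier is home, the nut is set and the lever is locked over.

**Last checks:**
- **Stack:** level, with its top at 55.3 mm (55 expected). I measured it before setting the nut, not again after locking.
- **Carrier:** its handle last measured 1.5 mm from where it stood after I pushed it home, a difference that may come from the slanted view.
- **Pad:** with the lever up, the pad's rim met the top plate with no visible gap.
- **Lever:** about 1.5 rad, against its stop.
- **Spring:** about 6 mm, worked out from the beam height and the lever's stroke, not measured directly.
- **Glassware:** nothing looked knocked over or moved in the last picture.

**What went wrong on the way:** I pressed the lever onto its stop with about 48 N at the fingertips. That turned the nut a further 0.40 rad and lowered the beam 2 mm. I turned the nut back, and its angle and the beam height (96.0 mm) again match the setting I had found before.

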